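# Trial layout of a control panel

### The arm

A 6-joint arm with a two-finger parallel gripper is mounted at the origin on a cart in front of the work surface, level with it; the furniture and walls round the work are solid. World frame = base frame: x ahead of the robot, y to its left, z up, the work surface at z = 0. Lengths are in mm, angles in degrees, forces in N, time in s.
With the tool pointing down it reaches from about 300 to 850 mm from the base axis. Payload 4.2 kg.
Tool frame: the origin (TCP) lies at the centre of the arm's flange, where the gripper is bolted on; the fingertips stand 191 mm ahead of it and the grasp point (between the pads) lies 172 mm ahead of it; z points along the fingers, x is the direction in which the jaws open and shut, and the axes are right-handed (so a half turn about z gives the same grasp; the last joint's range is limited). The gripper opens to 91 mm and grips with 3 to 60 N. Pads are 32 mm wide; open, the fingers measure 118 mm over their backs; the gripper's body (76 mm by 178 mm) begins 60 mm behind the grasp point.
Start: joints at [-65.661, 18.312, 89.639, -0, 72.044, -1.146], TCP at [247.408, -519.05, 404.776] pointing down, gripper open.
Joint ranges: [-177.97, 177.97], [-48.28, 115.42], [12.27, 149.76], [-77.06, 257.06], [2.81, 150.46], [-146.56, 146.56]. Speed limits (degrees/s): [147.25, 147.25, 180, 180, 180, 180].

### API

Orientations are given as [roll, pitch, yaw] about the fixed x, y, z axes, in that order (R = Rz(yaw) Ry(pitch) Rx(roll)).
In Python, from workcell import telemetry, imaging, env gives the robot as it stands. The module is installed in compiled form; this text tells all that it offers.
- The arm moves only by the tool jog_arm, never from a script. Its argument "series" is a list of rows, each a list of 3 entries, a list of its own where there are three numbers: the shift along the world's x, y, z in mm, then the turn, a rotation vector about the world's x, y, z in rad, then the opening, from 0 (shut) to 1 (fully open). In form: [[[x, y, z], [ax, ay, az], jaw], ...]. A call has exactly 5 rows; each row is the pose to reach, as a shift and turn from the pose measured when the call began; what a row does not reach only later rows make up. A row lasts 1/12 s, in which the tool goes at most 41.7 mm and 7.16 degrees, less where a joint would pass 70% of its speed; a pose out of reach is approached as far as the arm can. A call with a gripper value outside its range is refused whole. The fingers move at their own pace and stop on an object; "squeeze" is the grip in N (left out, the last holds). Time passes only in rows, so rows that repeat a pose let the fingers close, or fill a call up. It gives the time, the measured TCP pose, the force and the opening at its end, in the units of the state.
- telemetry.state(): the state, without advancing time (a new reading comes with each control period).
- imaging.grab_frame(name): name is "scene" or "side" or "wrist"; returns a dict with "pixels" (384x512x3 uint8, red, green, blue), "fov_y" (degrees; the focal length in pixels is half the picture's height over the tangent of half this angle, whatever the lens; pixels are square), "cx", "cy" (the principal point, pixels), "k1" (the pictures are not rectified: a ray, as slopes to the right and down, at radius r is drawn at 1 + k1 r^2 times it, then the intrinsics apply), "R" (3x3) and "t" (3): a world point X has camera coordinates R X + t; the wrist camera has in their place "T_tool_cam" (4x4, takes a point from camera to tool coordinates, whose origin is the TCP and whose axes are the tool frame's). Camera axes: x right, y down, z forward; pixel columns grow to the right and rows downward; lengths in mm; the calibration is good to about 2 mm. A picture is of the moment at which its call begins: read the wrist's pose just before it. There is no depth.
- env.job_done(): hands the job in, once; it reports no verdict.
The state is a dict: "time_s": time; "qpos": joint angles; "qvel": joint speeds; "effort": joint torques, N m; "ee_pos": TCP position; "ee_rot": TCP orientation; "force": force on the tool from outside, world axes, zero at the start; "torque": the same for the moment, N m; "gripper_width": finger opening in mm.
Only numpy, scipy, OpenCV 4.12 (cv2) and the standard library are available. Lean on these libraries where they do the work, as an engineer would, in place of code of your own. Each camera call takes 0.05 s, during which the arm holds its last target.

### The job

Make the trial layout of the control panel on the marked mounting plate: the contactor in the end bay beside the earth stud, the finned drive in the end bay beside the terminal strip with its long side along the row of bays, the relay module in the bay between them, and the fan lying flat on top of the drive with its hub side up. Centre each part carefully in its scribed outline (the fan on the drive's top) and square it up; set the parts down, do not drop them, and leave the tape measure and the tub of screws where they are.

Things in the scene. Friction and masses are not known exactly. Their poses are not given: they have to be found in the camera images.
- plate: flat aluminium mounting plate, fixed to the bench, 110 (x) x 372 (y) x 4 mm thick; origin at the centre of its underside, its own y axis along the row. Three equal scribed bay outlines, each 75 (x) x 101 (y) mm, are centred on its long centre line at y = -105, 0 and +105 mm. The plate's place and its turn on the bench (up to about 12 degrees) differ at each start.
- earth_stud: copper bar 44 (x) x 14 (y) x 10 mm with one upright brass stud and nut in its middle, 40 mm high in all; fixed on the plate at one end of the row, at plate y = +172 or -172 mm (either end, differs at each start). Origin: centre of its underside, on the plate's top, z up.
- terminal_strip: grey row of six screw terminals, 72 (x) x 14 (y) x 26 mm high; fixed on the plate at the other end of the row from the earth stud. Origin: centre of its underside, on the plate's top, z up.
- contactor: contactor, loose: the tallest of the parts, a block 46 (x) x 56 (y) x 60 mm high, with a stepped top and a small square plunger up to 75 mm; 0.3 kg; origin: centre of its underside (within 1 mm), z up. Grasp across its 46 mm width (x).
- relay: relay module, loose: plain low block 45 (x) x 62 (y) x 48 mm high with a row of five small terminals along one edge of the top (up to 52 mm); 0.2 kg; origin: centre of its underside (within 2 mm), z up. Grasp across its 45 mm width (x).
- drive: finned drive, loose: potted pale aluminium case with upright cooling ribs, 97 (x) x 56 (y) x 66 mm high, flat top; 0.34 kg; origin: centre of its underside, z up, x along its long side. Grasp across its 56 mm width (y).
- fan: small square cooling fan, loose, lying flat: frame 50 x 50 mm, 17.5 mm thick, with a round hub in the middle up to 19.5 mm; 0.08 kg; origin: centre of its underside, z up. Grasp across either pair of its sides.
- tape_measure: bystander, loose: tape measure, 32 x 71 x 61 mm, left of the work; origin: centre of its underside. To be left alone.
- tub: bystander, loose: round tub of screws, 68 mm across the rim, 36 mm high, near the front right of the work, in front of a big fixed open cardboard carton about 0.25 m high that stands to the right (go round or over it; its flap overhangs the bench from about y = -0.15 m); origin: centre of its underside. To be left alone.
Not all that is in view belongs to the job. What is shaped like the relay but purple is not meant.

How it is judged:
By the outcome, as a careful person would: the job done as asked, in the order asked, and still so for the second after the job is handed in, with the robot touching nothing.
It also fails if it takes over 96 s, if anything falls off the work surface, if the arm or the gripper's body presses on something with over 40 N, if the wrist force passes 120 N, or if a joint passes its speed limit or range.

## Working session

There is one attempt and no reset: what is moved stays moved. The work goes in short steps, Python scripts to look and compute and a tool call to move; the robot and the scene stay as the last step left them, time stands still between calls to the robot, and variables do not carry over. Pictures are saved under pics/ and viewed, and the job is handed in when it is done.

Besides the shell and the picture viewer there is one more tool, called after ">>>" as name(argument=value, ...), one argument or row to a line, values as JSON. jog_arm: Moves the arm, as the interface text tells. Its arguments: {"type":"object","properties":{"series":{"type":"array"},"squeeze":{"type":"number"}},"required":["series"]}

```bash
mkdir -p pics; cat > h.py <<'E'
import numpy as np, cv2, json, os, pickle
from workcell import telemetry, imaging, env
from scipy.spatial.transform import Rotation as Ro
def grab(name,fn):
    s=telemetry.state(); f=imaging.grab_frame(name)
    f=dict(f); f['state']=s
    pickle.dump(f,open(f'pics/{fn}.pkl','wb'))
    cv2.imwrite(f'pics/{fn}.png',cv2.cvtColor(f['pixels'],cv2.COLOR_RGB2BGR)); return f
def load(fn): return pickle.load(open(f'pics/{fn}.pkl','rb'))
def cam(f):
    """returns Rwc(cam->world), C"""
    if 'R' in f and f.get('R') is not None:
        R=np.array(f['R']);t=np.array(f['t']);return R.T,-R.T@t
    s=f['state'];Rt=Ro.from_euler('xyz',s['ee_rot'],degrees=True).as_matrix();p=np.array(s['ee_pos'])
    T=np.array(f['T_tool_cam']);return Rt@T[:3,:3],Rt@T[:3,3]+p
def K(f):
    h=f['pixels'].shape[0];F=h/2/np.tan(np.radians(f['fov_y'])/2);return F,f['cx'],f['cy'],f['k1']
def ray(f,uv):
    F,cx,cy,k1=K(f);uv=np.atleast_2d(np.array(uv,float));d=(uv-[cx,cy])/F
    u=d.copy()
    for _ in range(20): u=d/(1+k1*(u**2).sum(1,keepdims=True))
    R,C=cam(f);D=np.c_[u,np.ones(len(u))]@R.T;return C,D
def onz(f,uv,z):
    C,D=ray(f,uv);s=(z-C[2])/D[:,2:3];return C+s*D
def proj(f,X):
    F,cx,cy,k1=K(f);R,C=cam(f);c=(np.atleast_2d(X)-C)@R;u=c[:,:2]/c[:,2:];return u*(1+k1*(u**2).sum(1,keepdims=True))*F+[cx,cy]
def big(fn,x0,y0,x1,y1,k,out):
    im=cv2.imread(f'pics/{fn}.png')[y0:y1,x0:x1];cv2.imwrite(f'pics/{out}.png',cv2.resize(im,None,fx=k,fy=k,interpolation=cv2.INTER_CUBIC))
E
python3 - <<'E'
from h import *
for n in['scene','side','wrist']:
    f=grab(n,n+'0'); print(n,{k:np.round(v,3).tolist() for k,v in f.items() if k not in('pixels','state')})
print(telemetry.state())
E
```

```text
scene {'fov_y': 54.275, 'cx': 261.609, 'cy': 188.155, 'k1': -0.11, 'R': [[-0.867, -0.498, 0.004], [-0.383, 0.662, -0.645], [0.319, -0.56, -0.764]], 't': [461.043, 170.514, 1204.58]}
side {'fov_y': 50.541, 'cx': 259.269, 'cy': 187.17, 'k1': -0.142, 'R': [[0.968, -0.252, 0.016], [-0.118, -0.508, -0.853], [0.224, 0.824, -0.521]], 't': [-482.165, 152.919, 1169.049]}
wrist {'fov_y': 70.748, 'cx': 254.711, 'cy': 186.072, 'k1': -0.035, 'T_tool_cam': [[1.0, 0.0, 0.001, 0.165], [-0.001, 0.972, 0.236, -65.008], [-0.001, -0.236, 0.972, 19.282], [0.0, 0.0, 0.0, 1.0]]}
{'time_s': 0.15, 'qpos': array([-6.56615595e+01,  1.83435430e+01,  8.96874522e+01,  2.07289336e-05,
        7.20434453e+01, -1.14588153e+00]), 'qvel': array([-0.09121123, -0.03430044, -0.27765245,  0.00138573, -0.16307588,
        0.04400164]), 'effort': array([ 5.67618335e-04, -4.12773657e+01, -2.32154721e+01,  7.28078652e-02,
        4.33711417e-02, -8.28083807e-05]), 'ee_pos': array([ 247.35967189, -518.95817623,  404.12972084]), 'ee_rot': array([-1.79998492e+02,  7.44252052e-02, -6.45156834e+01]), 'force': array([-0.20296852,  0.22239195, -0.21459101]), 'torque': array([0.04782497, 0.06449097, 0.01566837]), 'gripper_width': 91.14461515225702}
```

View pics/scene0.png

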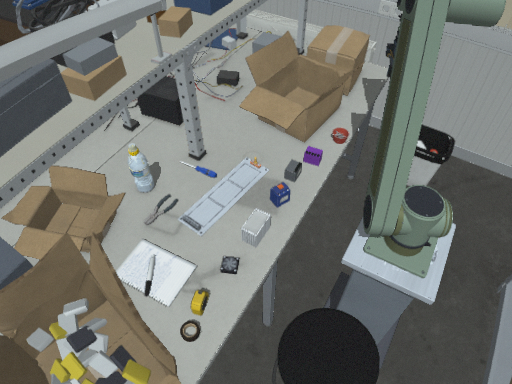

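View pics/side0.png

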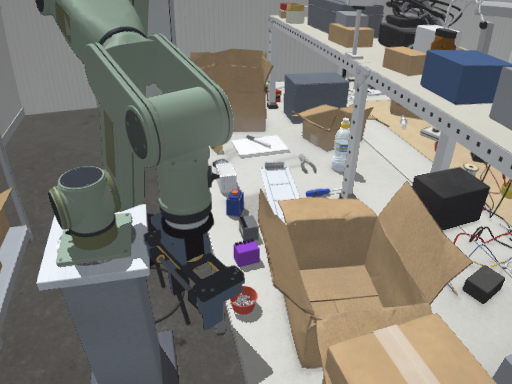

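View pics/wrist0.png

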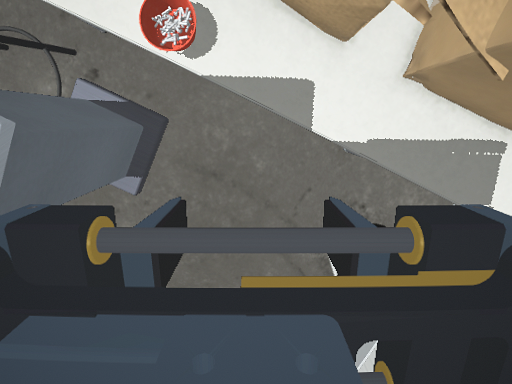

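```bash
python3 - <<'E'
from h import *
big('scene0',120,120,360,300,3.3,'s0z')
f=load('scene0')
for n,uv,z in [('fan',(230,265),18),('drive',(257,226),50),('contactor',(280,195),50),('relay',(293,169),50),('purple',(313,156),50),('stud',(256,163),4),('term',(187,226),4),('tape',(200,302),30),('tub',(340,135),20)]: print(n,onz(f,uv,z).round(0))
E
```

```text
fan [[434. 362.  18.]]
drive [[424. 217.  50.]]
contactor [[421.  69.  50.]]
relay [[437. -60.  50.]]
purple [[ 402. -156.   50.]]
stud [[589. -57.   4.]]
term [[641. 307.   4.]]
tape [[439. 508.  30.]]
tub [[ 368. -350.   20.]]
```

View pics/s0z.png

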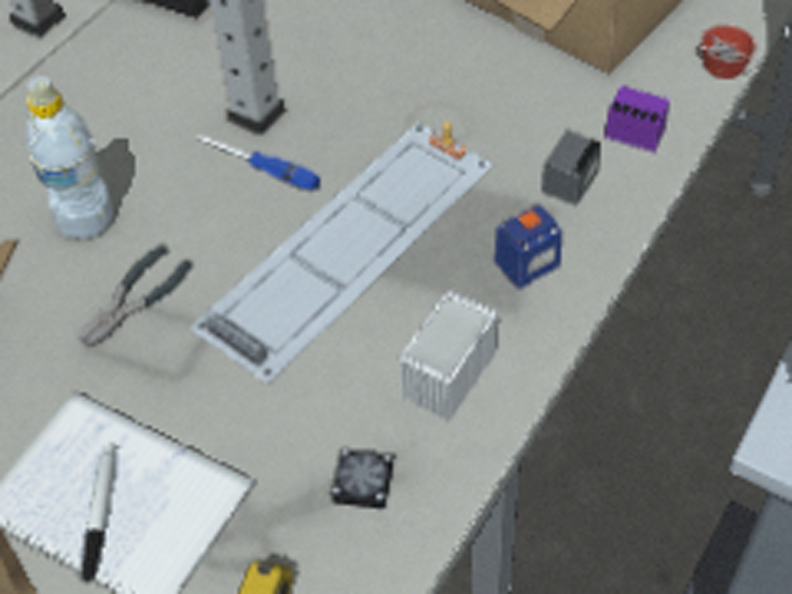

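```bash
python3 - <<'E'
from h import *
f=load('scene0')
P=onz(f,(196,155),0);print('post foot',P)
for z in (300,400,500,600,700,800):print(z,proj(f,[P[0][0],P[0][1],z]).round(0))
for n,uv,z in [('bottle',(143,186),0),('cartoncorner',(290,134),0),('cartontopnear',(304,105),250),('cartonleft',(243,97),250),('flap',(253,85),250),('flaptop',(290,37),400)]: print(n,onz(f,uv,z).round(0))
E
```

```text
post foot [[815.81691985  19.21412077   0.        ]]
300 [[185.  91.]]
400 [[180.  64.]]
500 [[175.  34.]]
600 [[170.   1.]]
700 [[164. -36.]]
800 [[157. -77.]]
bottle [[890. 245.   0.]]
cartoncorner [[ 554. -273.    0.]]
cartontopnear [[ 465. -169.  250.]]
cartonleft [[ 667. -104.  250.]]
flap [[ 674. -183.  250.]]
flaptop [[ 597. -306.  400.]]
```

>>> jog_arm(
  series=[
    [[0,0,40],[0,0,0],1],
    [[10,30,80],[0,0,-0.05],1],
    [[20,70,96],[0,0,-0.1],1],
    [[30,110,96],[0,0,-0.2],1],
    [[40,150,96],[0,0,-0.3],1],
  ],
)

```text
time_s: 0.57
ee_pos: [285.3, -376.5, 501.4]
ee_rot: [-179.9, -0.1, -82.1]
force: [1.2, 0.7, 0.4]
gripper_width: 91.3
```

>>> jog_arm(
  series=[
    [[10,40,0],[0,0,0],1],
    [[20,80,0],[0,0,0],1],
    [[30,120,0],[0,0,0],1],
    [[40,160,0],[0,0,0],1],
    [[50,200,0],[0,0,0],1],
  ],
)

```text
time_s: 0.98
ee_pos: [334.9, -174.6, 501.3]
ee_rot: [-179.9, -0.1, -82.1]
force: [0.8, 1.4, 0.6]
gripper_width: 91.5
```

>>> jog_arm(
  series=[
    [[10,40,0],[0,0,0],1],
    [[20,80,0],[0,0,0],1],
    [[30,120,0],[0,0,0],1],
    [[40,160,0],[0,0,0],1],
    [[50,200,0],[0,0,0],1],
  ],
)

```text
time_s: 1.4
ee_pos: [384.4, 27.6, 501.4]
ee_rot: [-179.8, -0.1, -82.1]
force: [0.5, -0.2, -0.1]
gripper_width: 91.5
```

>>> jog_arm(
  series=[
    [[15,35,0],[0,0,-0.07],1],
    [[30,70,0],[0,0,-0.138],1],
    [[45,100,0],[0,0,-0.138],1],
    [[56,122,0],[0,0,-0.138],1],
    [[56,122,0],[0,0,-0.138],1],
  ],
)

```text
time_s: 1.82
ee_pos: [442.0, 153.0, 500.5]
ee_rot: [-179.9, -0.0, -89.8]
force: [1.0, -0.7, 0.0]
gripper_width: 90.8
```

```bash
python3 - <<'E'
from h import *
f=grab('wrist','w1'); print(f['state']['ee_pos'],f['state']['ee_rot'],np.abs(f['state']['qvel']).max())
cv2.imwrite('pics/w1b.png',cv2.resize(cv2.imread('pics/w1.png'),(800,600),interpolation=cv2.INTER_CUBIC))
E
```

```text
[442.04089293 153.03497394 500.4738503 ] [-1.79876752e+02 -4.38619268e-04 -8.97684810e+01] 3.195817206087191
```

View pics/w1b.png

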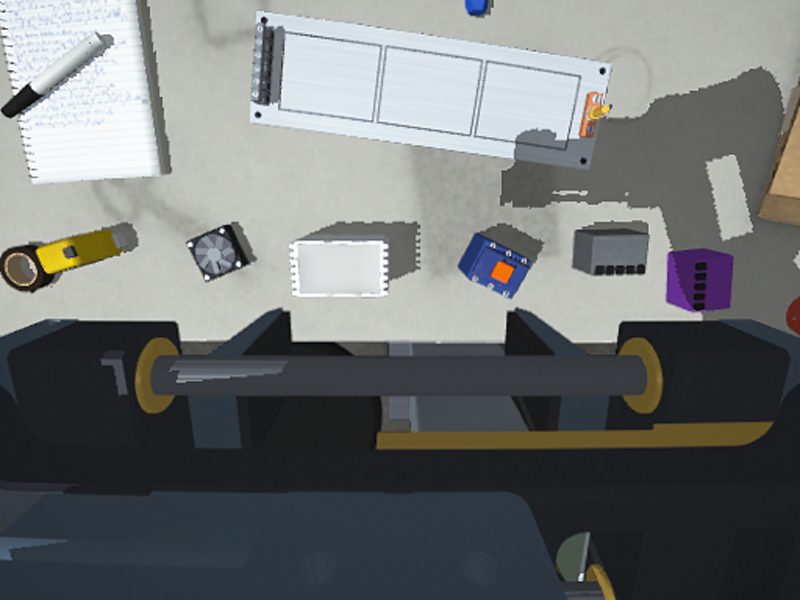

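```bash
python3 - <<'E'
from h import *
big('w1',155,0,400,112,3.2,'w1p'); big('w1',110,130,480,205,2.1,'w1o'); big('w1',290,140,475,205,4,'w1r')
E
```

```text
(no output)
```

View pics/w1p.png

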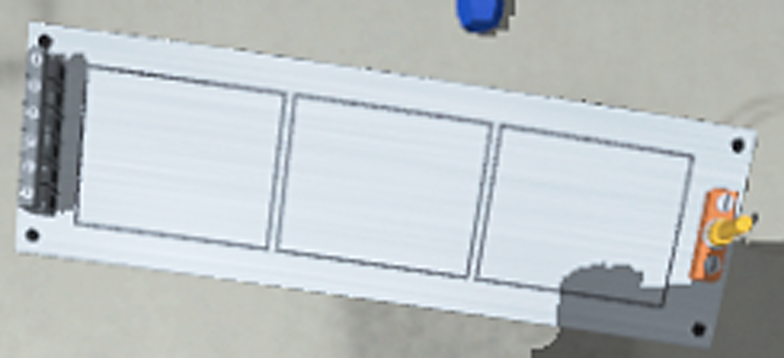

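View pics/w1r.png

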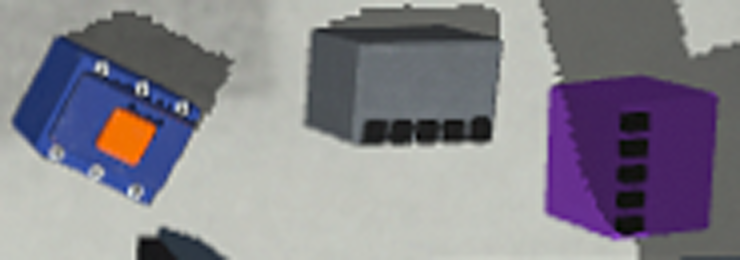

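```bash
cat >> h.py <<'E'
def fitplate(f,pts,ids):
    """pts px; ids list of (a,b): a=+-37.5 across, b=along ; local frame px (2D)->world. returns centre,yaw"""
    W=onz(f,pts,4)[:,:2];L=np.array(ids,float)
    lc=L.mean(0);wc=W.mean(0);H=(L-lc).T@(W-wc)
    U,S,Vt=np.linalg.svd(H);D=np.diag([1,np.linalg.det(Vt.T@U.T)]);R=Vt.T@D@U.T
    res=(W-wc)-(L-lc)@R.T;sc=np.sqrt(((W-wc)**2).sum()/((L-lc)**2).sum())
    return wc-R@lc,np.degrees(np.arctan2(R[1,0],R[0,0])),np.abs(res).max(),sc
E
python3 - <<'E'
from h import *
f=load('w1')
c=np.array([(86,66),(286,94),(268,249),(75,223),(294,95),(492,124),(468,277),(276,250),(500,126),(693,156),(664,305),(477,279)],float)/3.2+[155,0]-0.35
# +x plate ~ +world x = image up; +y plate = image left
ids=[]
for yc in(105,0,-105): ids+=[(37.5,yc+50.5),(37.5,yc-50.5),(-37.5,yc-50.5),(-37.5,yc+50.5)]
g=cv2.cvtColor(f['pixels'],cv2.COLOR_RGB2GRAY)
print(fitplate(f,c,ids))
hsv=cv2.cvtColor(f['pixels'],cv2.COLOR_RGB2HSV)
# rough top corners, px
def w(n,p,z,s,o):
    p=np.array(p,float)/s+o; X=onz(f,p,z);print(n,X[:,:2].round(1).tolist(),'c',X.mean(0).round(1));e=[np.degrees(np.arctan2(*(X[(i+1)%len(X)]-X[i])[[1,0]])) for i in range(len(X))];l=[np.linalg.norm(X[(i+1)%len(X)]-X[i]) for i in range(len(X))];print(np.round(e,1),np.round(l,1))
w('relay',[(358,40),(500,40),(493,143),(356,143)],48,4,[290,140])
w('drive',[(291,241),(388,241),(386,297),(292,297)],66,1.5625,[0,0])
w('fan',[(187,241),(232,224),(249,263),(204,280)],17.5,1.5625,[0,0])
w('contactor plunger',[(115,107),(158,120),(143,165),(97,150)],75,4,[290,140])
E
```

```text
(array([608.77312477, 120.742852  ]), np.float64(-7.251955828961691), np.float64(0.8964517058089072), np.float64(1.0019501851960047))
relay [[464.0, -48.6], [464.5, -107.1], [422.1, -110.1], [421.7, -52.4]] c [443.1 -79.6  48. ]
[ -89.4 -175.9   90.3    5.2] [58.4 42.6 57.6 42.4]
drive [[457.6, 257.7], [457.9, 162.1], [401.1, 164.2], [400.6, 259.7]] c [429.3 210.9  66. ]
[-89.8 177.9  90.3  -2. ] [95.6 56.9 95.6 57. ]
fan [[451.6, 385.9], [470.3, 333.9], [427.1, 318.4], [407.5, 371.2]] c [439.1 352.4  17.5]
[ -70.3 -160.2  110.3   18.4] [55.3 45.9 56.4 46.5]
contactor plunger [[440.5, 54.7], [435.6, 37.9], [417.9, 42.5], [423.8, 60.6]] c [429.4  48.9  75. ]
[-106.3  165.3   72.2  -19.6] [17.5 18.2 19.  17.8]
```

>>> jog_arm(
  series=[
    [[-5,-20,-20],[0,0,0.12],1],
    [[-10,-40,-40],[0,0,0.24],1],
    [[-15,-60,-60],[0,0,0.36],1],
    [[-18,-80,-80],[0,0,0.48],1],
    [[-20,-100,-100],[0,0,0.6],1],
  ],
)

```text
time_s: 2.28
ee_pos: [419.7, 49.6, 399.8]
ee_rot: [-180.0, -0.1, -55.1]
force: [0.1, 0.0, -0.5]
gripper_width: 91.2
```

>>> jog_arm(
  series=[
    [[-5,-20,-20],[0,0,0.12],1],
    [[-10,-40,-40],[0,0,0.24],1],
    [[-15,-60,-60],[0,0,0.36],1],
    [[-15,-66,-70],[0,0,0.48],1],
    [[-15,-66,-70],[0,0,0.61],1],
  ],
)

```text
time_s: 2.7
ee_pos: [402.6, -18.5, 327.7]
ee_rot: [179.9, 0.2, -20.3]
force: [-0.7, 0.9, 0.1]
gripper_width: 91.2
```

```bash
python3 - <<'E'
from h import *
f=grab('wrist','w2'); print(f['state']['ee_pos'],f['state']['ee_rot'],np.abs(f['state']['qvel']).max())
cv2.imwrite('pics/w2b.png',cv2.resize(cv2.imread('pics/w2.png')[:240],None,fx=1.5625,fy=1.5625,interpolation=cv2.INTER_CUBIC))
E
```

```text
[402.57003834 -18.48589963 327.68975271] [ 1.79896224e+02  1.63637754e-01 -2.03329602e+01] 84.54672480707787
```

View pics/w2b.png

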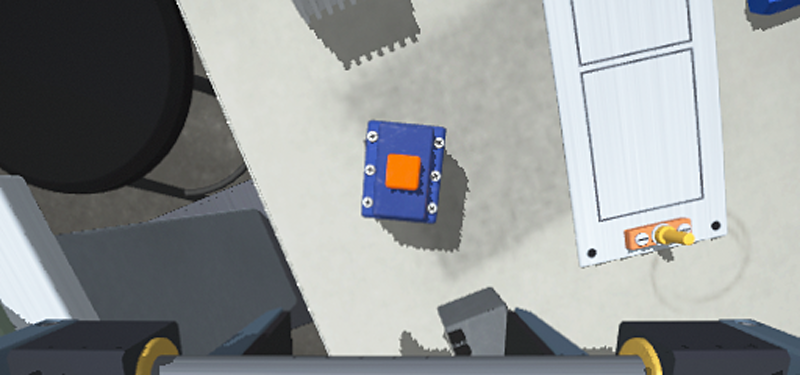

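```bash
python3 - <<'E'
from h import *
f=load('w2');hsv=cv2.cvtColor(f['pixels'],cv2.COLOR_RGB2HSV)
m=cv2.inRange(hsv,(105,120,40),(130,255,255));m[:60]=0;m[160:]=0;m[:,:200]=0;m[:,320:]=0
o=cv2.inRange(hsv,(5,150,120),(20,255,255));o[:60]=0;o[150:]=0;o[:,320:]=0
for n,mm,z in(('blue',m,60),('blue',m,0),('plunger',o,75)):
    c=max(cv2.findContours(mm,0,1)[0],key=cv2.contourArea);c=cv2.convexHull(c)[:,0]
    X=onz(f,c+0.0,z)[:,:2].astype(np.float32);r=cv2.minAreaRect(X);print(n,r)
big('w2',220,65,300,155,6,'w2c')
E
```

```text
blue ((429.0965881347656, 50.12590026855469), (52.82291030883789, 43.574119567871094), 64.41047668457031)
blue ((430.18597412109375, 51.88837432861328), (65.58782196044922, 54.10399627685547), 64.41047668457031)
plunger ((429.1379699707031, 49.96480941772461), (17.577653884887695, 17.55852699279785), 64.13103485107422)
```

View pics/w2c.png

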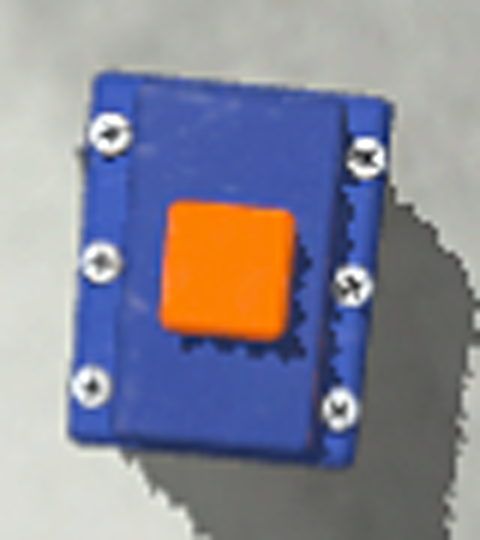

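>>> jog_arm(
  series=[
    [[10,30,-15],[0,0,-0.05],1],
    [[20,55,-30],[0,0,-0.0925],1],
    [[26.8,69,-37],[0,0,-0.0925],1],
    [[26.8,69,-37],[0,0,-0.0925],1],
    [[26.8,69,-37],[0,0,-0.0925],1],
  ],
)

```text
time_s: 3.17
ee_pos: [429.7, 51.0, 291.8]
ee_rot: [179.9, 0.1, -25.4]
force: [0.1, -0.2, 0.5]
gripper_width: 91.3
```

>>> jog_arm(
  series=[
    [[-0.3,-0.5,-25],[0,0,0],1],
    [[-0.3,-0.5,-55],[0,0,0],1],
    [[-0.3,-0.5,-80],[0,0,0],1],
    [[-0.3,-0.5,-86],[0,0,0],1],
    [[-0.3,-0.5,-86],[0,0,0],0.7],
  ],
  squeeze=20,
)

```text
time_s: 3.58
ee_pos: [428.7, 49.6, 205.2]
ee_rot: [179.8, 0.2, -25.5]
force: [0.3, -0.7, 0.5]
gripper_width: 86.9
```

>>> jog_arm(
  series=[
    [[0,0,0],[0,0,0],0.4],
    [[0,0,0],[0,0,0],0.4],
    [[0,0,0],[0,0,0],0.3],
    [[0,0,0],[0,0,0],0.3],
    [[0,0,0],[0,0,0],0.3],
  ],
  squeeze=20,
)

```text
time_s: 4.0
ee_pos: [428.9, 49.6, 206.0]
ee_rot: [179.8, 0.1, -25.5]
force: [-0.3, 0.0, -0.5]
gripper_width: 54.1
```

>>> jog_arm(
  series=[
    [[0,0,0],[0,0,0],0.2],
    [[0,0,0],[0,0,0],0.2],
    [[0,0,0],[0,0,0],0.2],
    [[0,0,0],[0,0,0],0.2],
    [[0,0,0],[0,0,0],0.2],
  ],
  squeeze=20,
)

```text
time_s: 4.42
ee_pos: [429.1, 49.7, 206.5]
ee_rot: [179.9, 0.1, -25.5]
force: [-1.1, -0.2, 5.6]
gripper_width: 45.8
```

>>> jog_arm(
  series=[
    [[0,0,10],[0,0,0],0.2],
    [[0,0,35],[0,0,0],0.2],
    [[0,0,65],[0,0,0],0.2],
    [[10,-5,95],[0,0,0.06],0.2],
    [[35,-20,120],[0,0,0.12],0.2],
  ],
)

```text
time_s: 4.83
ee_pos: [461.7, 30.5, 327.5]
ee_rot: [179.8, 0.4, -18.3]
force: [1.1, -0.3, -2.4]
gripper_width: 46.0
```

>>> jog_arm(
  series=[
    [[30,-17,5],[0,0,0.07],0.2],
    [[60,-34,5],[0,0,0.14],0.2],
    [[90,-51,5],[0,0,0.198],0.2],
    [[120,-66,5],[0,0,0.198],0.2],
    [[127,-70,5],[0,0,0.198],0.2],
  ],
)

```text
time_s: 5.25
ee_pos: [592.3, -41.6, 331.5]
ee_rot: [179.8, 0.2, -7.1]
force: [1.4, -0.1, -3.3]
gripper_width: 45.6
```

>>> jog_arm(
  series=[
    [[0,0,0],[0,0,0],0.2],
    [[0,0,0],[0,0,0],0.2],
    [[0,0,0],[0,0,0],0.2],
    [[0,0,0],[0,0,0],0.2],
    [[0,0,0],[0,0,0],0.2],
  ],
)

```text
time_s: 5.67
ee_pos: [591.3, -40.9, 331.6]
ee_rot: [179.8, 0.2, -7.0]
force: [-0.2, 1.0, -4.1]
gripper_width: 45.9
```

```bash
python3 - <<'E'
from h import *
f=grab('wrist','w3'); print(f['state']['ee_pos'],f['state']['ee_rot'],np.abs(f['state']['qvel']).max(),f['state']['force'],f['state']['gripper_width'])
cv2.imwrite('pics/w3b.png',cv2.resize(cv2.imread('pics/w3.png')[:300],None,fx=1.5625,fy=1.5625,interpolation=cv2.INTER_CUBIC))
E
```

```text
[591.31032095 -40.91320537 331.56923992] [179.79620316   0.21295174  -7.01776088] 0.6474467214166195 [-0.15563821  1.00923219 -4.09729451] 45.881968695237745
```

View pics/w3b.png

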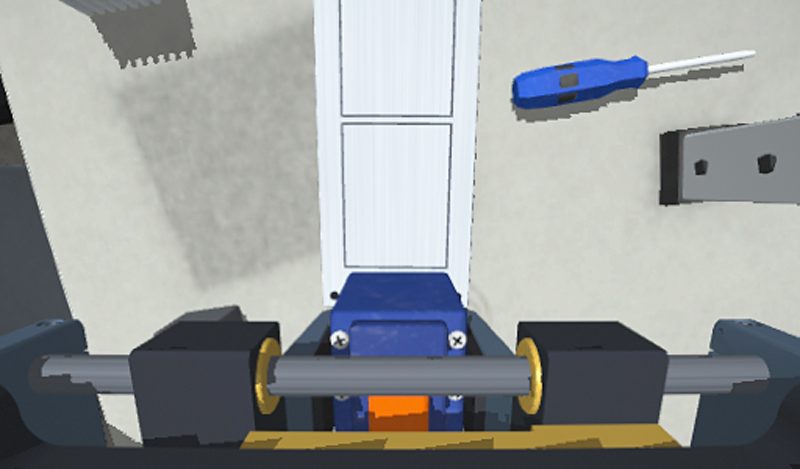

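```bash
python3 - <<'E'
from h import *
big('w3',200,60,310,240,3.3,'w3z')
E
```

```text
(no output)
```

View pics/w3z.png

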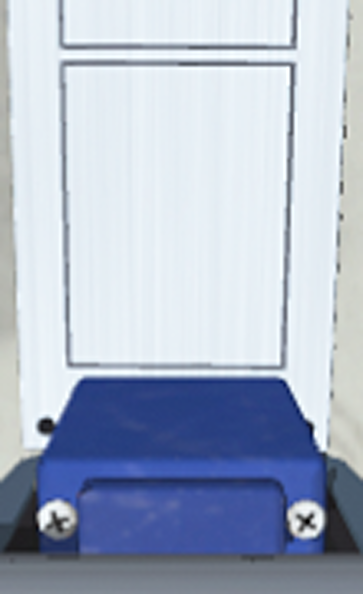

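```bash
python3 - <<'E'
from h import *
f=load('w3')
c=np.array([(63,64),(294,64),(285,367),(69,366),(62,46),(295,46)])/3.3+[200,60]-0.35
ids=[(-37.5,-54.5),(37.5,-54.5),(37.5,-155.5),(-37.5,-155.5),(-37.5,-50.5),(37.5,-50.5)]
C,y,r,s=fitplate(f,c,ids);print(C,y,r,s)
u=np.array([np.sin(-np.radians(y)),np.cos(np.radians(y))]);print('bay',C-105*u, 'mid',C)
e=onz(f,np.array([(82,378),(283,378)])/3.3+[200,60]-.35,125.1)[:,:2];print(e,np.linalg.norm(e[1]-e[0]),np.degrees(np.arctan2(*(e[1]-e[0])[::-1])))
p=f['state']['ee_pos'];d=e.mean(0)-p[:2];v=np.array([np.cos(np.radians(-7)),np.sin(np.radians(-7))]);w=np.array([-v[1],v[0]]);print('edge rel tool: x',d@v,'y',d@w)
E
```

```text
[608.52954504 121.15136515] -7.233531112114986 0.9151713272374735 1.002737047110314
bay [595.30859335  16.98704095] mid [608.52954504 121.15136515]
[[572.16755735 -10.66283307]
 [614.78168025 -15.85868287]] 42.929713785113975 -6.951639986157298
edge rel tool: x -1.221820102973321 y 27.710091807448503
```

>>> jog_arm(
  series=[
    [[2,30,0],[0,0,0],0.2],
    [[4.1,57.6,-20],[0,0,-0.004],0.2],
    [[4.1,57.6,-50],[0,0,-0.004],0.2],
    [[4.1,57.6,-80],[0,0,-0.004],0.2],
    [[4.1,57.6,-100],[0,0,-0.004],0.2],
  ],
)

```text
time_s: 6.13
ee_pos: [594.3, 17.6, 229.7]
ee_rot: [179.8, 0.3, -7.2]
force: [-0.4, -0.8, -3.4]
gripper_width: 45.6
```

>>> jog_arm(
  series=[
    [[0,0,-6],[0,0,0],0.2],
    [[0,0,-12],[0,0,0],0.2],
    [[0,0,-12],[0,0,0],0.2],
    [[0,0,-12],[0,0,0],0.2],
    [[0,0,-12],[0,0,0],0.2],
  ],
)

```text
time_s: 6.55
ee_pos: [594.9, 17.5, 219.4]
ee_rot: [179.8, 0.2, -7.2]
force: [1.1, 0.1, -2.7]
gripper_width: 46.2
```

>>> jog_arm(
  series=[
    [[0.5,-0.8,-3],[0,0,0],0.2],
    [[0.5,-0.8,-5],[0,0,0],0.2],
    [[0.5,-0.8,-7],[0,0,0],0.2],
    [[0.5,-0.8,-8],[0,0,0],0.2],
    [[0.5,-0.8,-8],[0,0,0],0.2],
  ],
)

```text
time_s: 6.97
ee_pos: [595.3, 16.7, 211.1]
ee_rot: [179.8, 0.2, -7.2]
force: [-0.2, -0.5, -2.1]
gripper_width: 45.7
```

>>> jog_arm(
  series=[
    [[0,0,-0.4],[0,0,0],0.2],
    [[0,0,-0.8],[0,0,0],0.2],
    [[0,0,-1.2],[0,0,0],0.2],
    [[0,0,-1.2],[0,0,0],0.2],
    [[0,0,-1.2],[0,0,0],0.2],
  ],
)

```text
time_s: 7.38
ee_pos: [595.3, 16.7, 210.6]
ee_rot: [179.8, 0.2, -7.2]
force: [-2.6, -0.1, 4.9]
gripper_width: 45.7
```

>>> jog_arm(
  series=[
    [[0,0,0],[0,0,0],0.6],
    [[0,0,0],[0,0,0],0.7],
    [[0,0,0],[0,0,0],0.8],
    [[0,0,0],[0,0,0],0.9],
    [[0,0,0],[0,0,0],1],
  ],
)

```text
time_s: 7.8
ee_pos: [595.3, 16.7, 210.4]
ee_rot: [179.8, 0.2, -7.2]
force: [0.0, 0.6, -0.6]
gripper_width: 76.8
```

>>> jog_arm(
  series=[
    [[0,0,5],[0,0,0],1],
    [[0,0,30],[0,0,0],1],
    [[0,0,60],[0,0,0],1],
    [[-3,-25,95],[0,0,0],1],
    [[-6,-50,120],[0,0,0],1],
  ],
)

```text
time_s: 8.22
ee_pos: [589.6, -32.8, 333.0]
ee_rot: [179.8, 0.0, -7.0]
force: [0.5, -0.2, -0.6]
gripper_width: 91.2
```

>>> jog_arm(
  series=[
    [[-1,-10,0],[0,0,0],1],
    [[-1,-14,0],[0,0,0],1],
    [[-1,-14,0],[0,0,0],1],
    [[-1,-14,0],[0,0,0],1],
    [[-1,-14,0],[0,0,0],1],
  ],
)

```text
time_s: 8.63
ee_pos: [588.3, -46.0, 331.3]
ee_rot: [179.8, 0.2, -7.0]
force: [0.1, 0.4, 0.5]
gripper_width: 91.4
```

```bash
python3 - <<'E'
from h import *
f=grab('wrist','w4'); print(f['state']['ee_pos'],f['state']['ee_rot'],np.abs(f['state']['qvel']).max(),f['state']['force'],f['state']['gripper_width'])
big('w4',180,40,330,220,3.3,'w4z')
E
```

```text
[588.32887359 -45.96875416 331.28638048] [179.8358089    0.22183576  -6.9728651 ] 0.3062171113837833 [0.0605801  0.35765893 0.51296094] 91.39212181313216
```

View pics/w4z.png

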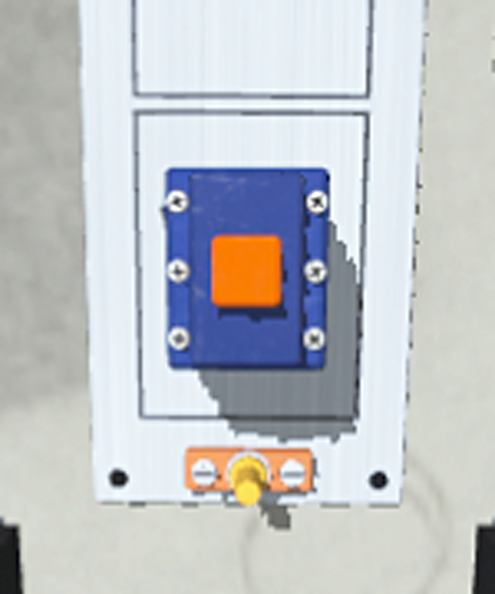

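```bash
python3 - <<'E'
from h import *
f=load('w4');hsv=cv2.cvtColor(f['pixels'],cv2.COLOR_RGB2HSV)
c=np.array([(136,112),(368,113),(358,417),(142,415),(135,95),(370,96)])/3.3+[180,40]-0.35
ids=[(-37.5,-54.5),(37.5,-54.5),(37.5,-155.5),(-37.5,-155.5),(-37.5,-50.5),(37.5,-50.5)]
C,y,r,s=fitplate(f,c,ids);print(C,y,r,s)
t=np.radians(y);R=np.array([[np.cos(t),-np.sin(t)],[np.sin(t),np.cos(t)]]);b=C-105*R[:,1];print('bay',b)
m=cv2.inRange(hsv,(105,120,40),(130,255,255));o=cv2.inRange(hsv,(5,150,120),(20,255,255))
for mm in(m,o): mm[:80]=0;mm[155:]=0;mm[:,:225]=0;mm[:,285:]=0
for n,mm,z in(('blue',m,54),('plunger',o,79)):
    c=max(cv2.findContours(mm,0,1)[0],key=cv2.contourArea);c=cv2.convexHull(c)[:,0]
    X=onz(f,c+0.0,z)[:,:2].astype(np.float32);r=cv2.minAreaRect(X);print(n,r,'rel bay',R.T@(np.array(r[0])-b))
E
```

```text
[608.70348402 121.39960503] -7.3014299304179175 0.895814387919522 0.9981161154520335
bay [595.35910087  17.25102156]
blue ((594.0971069335938, 17.19745445251465), (54.47286605834961, 44.80759048461914), 83.03768920898438) rel bay [-1.24495296 -0.21351875]
plunger ((593.8364868164062, 17.09368896484375), (16.40228843688965, 16.902915954589844), 83.0661392211914) rel bay [-1.49027229 -0.34956488]
```

>>> jog_arm(
  series=[
    [[3,25,0],[0.0025,-0.0041,-0.004],1],
    [[7,55,-15],[0.0025,-0.0041,-0.004],1],
    [[7,63.1,-35],[0.0025,-0.0041,-0.004],1],
    [[7,63.1,-35],[0.0025,-0.0041,-0.004],1],
    [[7,63.1,-35],[0.0025,-0.0041,-0.004],1],
  ],
)

```text
time_s: 9.1
ee_pos: [595.1, 18.0, 294.9]
ee_rot: [180.0, 0.2, -7.1]
force: [-0.5, -0.5, 0.3]
gripper_width: 91.4
```

```bash
cat >> h.py <<'E'
def gp(s=None,L=172):
    s=s or telemetry.state();R=Ro.from_euler('xyz',s['ee_rot'],degrees=True).as_matrix();p=s['ee_pos']+R[:,2]*L
    z=R[:,2];print('grasp pt',p.round(2),'rot',s['ee_rot'].round(2),'untilt w',[round(z[1]*-1,4),round(z[0],4)],'F',s['force'].round(1),'w',round(s['gripper_width'],1),'t',s['time_s']);return p
E
python3 -c "
from h import *
gp()"
```

```text
grasp pt [594.39  17.95 122.88] rot [179.95   0.22  -7.07] untilt w [np.float64(0.0004), np.float64(-0.0039)] F [-0.5 -0.5  0.3] w 91.4 t 9.1
```

>>> jog_arm(
  series=[
    [[1,-0.8,-25],[0,-0.005,-0.003],1],
    [[1,-0.8,-55],[0,-0.005,-0.003],1],
    [[1,-0.8,-80],[0,-0.005,-0.003],1],
    [[1,-0.8,-84],[0,-0.005,-0.003],1],
    [[1,-0.8,-84],[0,-0.005,-0.003],0.9],
  ],
  squeeze=15,
)

```text
time_s: 9.52
ee_pos: [596.0, 16.5, 210.2]
ee_rot: [180.0, 0.1, -7.3]
force: [0.4, -0.5, 0.1]
gripper_width: 87.2
```

```bash
python3 -c "
from h import *
gp()"
```

```text
grasp pt [595.69  16.43  38.17] rot [ 1.7995e+02  8.0000e-02 -7.2800e+00] untilt w [np.float64(0.0006), np.float64(-0.0015)] F [ 0.4 -0.5  0.1] w 87.2 t 9.5167
```

>>> jog_arm(
  series=[
    [[0,0.6,0],[0,0,0],0.6],
    [[0,0.6,0],[0,0,0],0.5],
    [[0,0.6,0],[0,0,0],0.46],
    [[0,0.6,0],[0,0,0],0.46],
    [[0,0.6,0],[0,0,0],0.46],
  ],
  squeeze=15,
)

```text
time_s: 9.93
ee_pos: [596.2, 17.1, 211.2]
ee_rot: [180.0, -0.0, -7.3]
force: [-0.6, 0.4, 0.6]
gripper_width: 53.8
```

>>> jog_arm(
  series=[
    [[0,0,0],[0,0,0],0.46],
    [[0,0,0],[0,0,0],0.46],
    [[0,0,0],[0,0,0],0.46],
    [[0,0,0],[0,0,0],0.46],
    [[0,0,0],[0,0,0],0.46],
  ],
  squeeze=15,
)

```text
time_s: 10.35
ee_pos: [596.1, 17.2, 211.7]
ee_rot: [180.0, -0.0, -7.3]
force: [-3.5, 0.3, 5.4]
gripper_width: 45.7
```

```bash
python3 -c "
from h import *
gp()"
```

```text
grasp pt [596.15  17.07  39.69] rot [ 1.7997e+02 -2.0000e-02 -7.2700e+00] untilt w [np.float64(0.0006), np.float64(0.0003)] F [-3.5  0.3  5.4] w 45.7 t 10.35
```

>>> jog_arm(
  series=[
    [[-0.5,0,0.5],[0,0,0],0.46],
    [[-0.8,0,0.5],[0,0,0],0.46],
    [[-0.8,0,0],[0,0,0],0.46],
    [[-0.8,0,-1],[0,0,0],0.46],
    [[-0.8,0,-1],[0,0,0],0.46],
  ],
)

```text
time_s: 10.77
ee_pos: [595.1, 17.2, 211.6]
ee_rot: [180.0, -0.0, -7.3]
force: [-3.8, 0.6, 7.7]
gripper_width: 45.9
```

```bash
python3 -c "
from h import *
gp()"
```

```text
grasp pt [595.13  17.07  39.61] rot [179.97  -0.    -7.27] untilt w [np.float64(0.0006), np.float64(-0.0)] F [-3.8  0.6  7.7] w 45.9 t 10.7667
```

>>> jog_arm(
  series=[
    [[0,0,0],[0,0,0],0.6],
    [[0,0,0],[0,0,0],0.8],
    [[0,0,0],[0,0,0],1],
    [[0,0,0],[0,0,0],1],
    [[0,0,10],[0,0,0],1],
  ],
)

```text
time_s: 11.18
ee_pos: [594.4, 17.2, 219.9]
ee_rot: [179.9, 0.2, -7.3]
force: [0.1, 0.9, -0.1]
gripper_width: 76.3
```

>>> jog_arm(
  series=[
    [[0,0,30],[0,0,0],1],
    [[0,0,65],[0,0,0],1],
    [[-10,5,100],[0,0,0.06],1],
    [[-35,25,120],[0,0,0.13],1],
    [[-65,50,130],[0,0,0.13],1],
  ],
)

```text
time_s: 11.6
ee_pos: [530.5, 66.8, 354.0]
ee_rot: [180.0, -0.2, 0.2]
force: [0.6, 1.1, -0.1]
gripper_width: 91.4
```

>>> jog_arm(
  series=[
    [[-30,24,10],[0,0,0],1],
    [[-60,48,15],[0,0,0],1],
    [[-90,72,15],[0,0,0],1],
    [[-100,79,15],[0,0,0],1],
    [[-100,79,15],[0,0,0],1],
  ],
)

```text
time_s: 12.02
ee_pos: [428.2, 146.9, 369.8]
ee_rot: [180.0, -0.2, 0.3]
force: [0.5, -0.5, -0.7]
gripper_width: 91.5
```

```bash
python3 - <<'E'
from h import *
f=grab('wrist','w5'); gp(f['state']);print(np.abs(f['state']['qvel']).max())
cv2.imwrite('pics/w5b.png',cv2.resize(cv2.imread('pics/w5.png')[:240],None,fx=1.5625,fy=1.5625,interpolation=cv2.INTER_CUBIC))
E
```

```text
grasp pt [428.88 146.83 197.78] rot [179.99  -0.23   0.35] untilt w [np.float64(0.0002), np.float64(0.004)] F [ 0.5 -0.5 -0.7] w 91.5 t 12.0167
3.053966564208698
```

View pics/w5b.png

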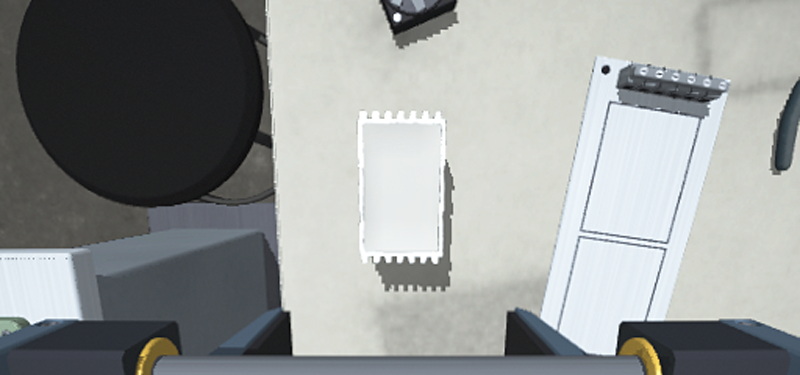

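```bash
python3 - <<'E'
from h import *
f=load('w5');g=f['pixels'].min(2)
for th in(232,240):
    m=(g>th).astype(np.uint8)*255;m[:60]=0;m[180:]=0;m[:,:210]=0;m[:,300:]=0
    m=cv2.morphologyEx(m,cv2.MORPH_CLOSE,np.ones((5,5)))
    c=max(cv2.findContours(m,0,1)[0],key=cv2.contourArea);c=cv2.convexHull(c)[:,0]
    r=cv2.minAreaRect(onz(f,c+0.0,66)[:,:2].astype(np.float32));print(r)
big('w5',215,60,300,180,5,'w5z')
E
```

```text
((430.124267578125, 211.407470703125), (55.67811965942383, 97.18221282958984), 0.2657472491264343)
((429.9818420410156, 211.5916748046875), (97.01835632324219, 55.657352447509766), 89.7557601928711)
```

View pics/w5z.png

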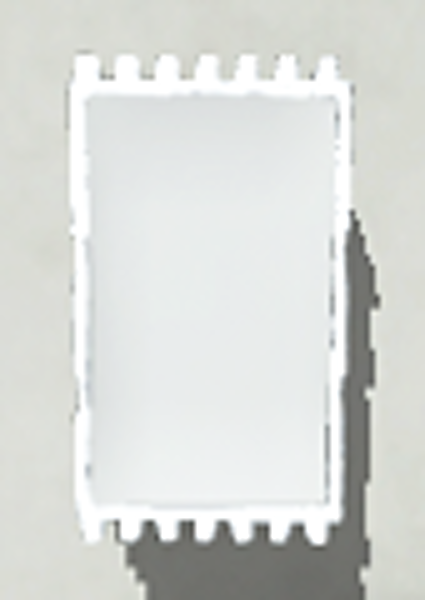

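>>> jog_arm(
  series=[
    [[1.1,30,-25],[0,0.004,0],1],
    [[1.1,55,-55],[0,0.004,0],1],
    [[1.1,64.7,-78],[0,0.004,0],1],
    [[1.1,64.7,-78],[0,0.004,0],1],
    [[1.1,64.7,-78],[0,0.004,0],1],
  ],
)

```text
time_s: 12.48
ee_pos: [432.0, 210.5, 290.9]
ee_rot: [179.9, 0.0, 0.3]
force: [-0.6, 1.0, 0.2]
gripper_width: 91.5
```

```bash
python3 -c "
from h import *
gp()"
```

```text
grasp pt [431.87 210.11 118.9 ] rot [1.7986e+02 3.0000e-02 3.0000e-01] untilt w [np.float64(0.0024), np.float64(-0.0006)] F [-0.6  1.   0.2] w 91.5 t 12.4833
```

>>> jog_arm(
  series=[
    [[-1.8,1.2,-25],[0,0,0],1],
    [[-1.8,1.2,-50],[0,0,0],1],
    [[-1.8,1.2,-72],[0,0,0],1],
    [[-1.8,1.2,-78],[0,0,0],1],
    [[-1.8,1.2,-78],[0,0,0],0.8],
  ],
  squeeze=20,
)

```text
time_s: 12.9
ee_pos: [431.0, 210.8, 212.9]
ee_rot: [179.8, 0.1, 0.2]
force: [-0.7, -0.8, -0.3]
gripper_width: 87.0
```

>>> jog_arm(
  series=[
    [[0,0,0],[0,0,0],0.6],
    [[0,0,0],[0,0,0],0.5],
    [[0,0,0],[0,0,0],0.5],
    [[0,0,0],[0,0,0],0.5],
    [[0,0,0],[0,0,0],0.5],
  ],
)

```text
time_s: 13.32
ee_pos: [431.1, 210.9, 213.8]
ee_rot: [179.9, -0.0, 0.2]
force: [1.1, -0.5, 10.6]
gripper_width: 56.6
```

>>> jog_arm(
  series=[
    [[0,0,0],[0,0,0],0.4],
    [[0,0,0],[0,0,0],0.4],
    [[0,0,0],[0,0,0],0.4],
    [[0,0,0],[0,0,0],0.4],
    [[0,0,0],[0,0,0],0.4],
  ],
)

```text
time_s: 13.73
ee_pos: [431.0, 210.9, 213.8]
ee_rot: [179.9, 0.0, 0.2]
force: [-1.9, 0.7, 1.0]
gripper_width: 55.9
```

```bash
python3 -c "
from h import *
gp()"
```

```text
grasp pt [430.93 210.44  41.82] rot [1.7985e+02 2.0000e-02 2.3000e-01] untilt w [np.float64(0.0026), np.float64(-0.0004)] F [-1.9  0.7  1. ] w 55.9 t 13.7333
```

>>> jog_arm(
  series=[
    [[0,0,10],[0,0,0],0.4],
    [[0,0,35],[0,0,0],0.4],
    [[0,0,65],[0,0,0],0.4],
    [[10,-3,95],[0,0,-0.05],0.4],
    [[35,-9,120],[0,0,-0.1],0.4],
  ],
)

```text
time_s: 14.15
ee_pos: [463.9, 202.0, 335.0]
ee_rot: [179.8, 0.2, -5.5]
force: [0.5, 0.1, -3.9]
gripper_width: 56.2
```

>>> jog_arm(
  series=[
    [[35,-9,10],[0,0,-0.03],0.4],
    [[70,-18,15],[0,0,-0.03],0.4],
    [[105,-27,15],[0,0,-0.03],0.4],
    [[135,-35,15],[0,0,-0.03],0.4],
    [[147,-37,15],[0,0,-0.03],0.4],
  ],
)

```text
time_s: 14.57
ee_pos: [614.4, 163.5, 348.9]
ee_rot: [179.8, 0.1, -7.4]
force: [0.8, -0.6, -3.3]
gripper_width: 56.0
```

>>> jog_arm(
  series=[
    [[0,0,0],[0,0,0],0.4],
    [[0,0,0],[0,0,0],0.4],
    [[0,0,0],[0,0,0],0.4],
    [[0,0,0],[0,0,0],0.4],
    [[0,0,0],[0,0,0],0.4],
  ],
)

```text
time_s: 14.98
ee_pos: [613.3, 163.9, 349.0]
ee_rot: [179.8, 0.1, -7.3]
force: [0.7, 0.3, -3.6]
gripper_width: 55.7
```

```bash
python3 - <<'E'
from h import *
f=grab('wrist','w6'); gp(f['state']);print(np.abs(f['state']['qvel']).max())
cv2.imwrite('pics/w6b.png',cv2.resize(cv2.imread('pics/w6.png')[:300],None,fx=1.5625,fy=1.5625,interpolation=cv2.INTER_CUBIC))
big('w6',190,30,340,210,3.3,'w6z')
E
```

```text
grasp pt [612.8  163.31 177.01] rot [ 1.7977e+02  1.3000e-01 -7.3100e+00] untilt w [np.float64(0.0036), np.float64(-0.0027)] F [ 0.7  0.3 -3.6] w 55.7 t 14.9833
0.4171246228009036
```

View pics/w6b.png

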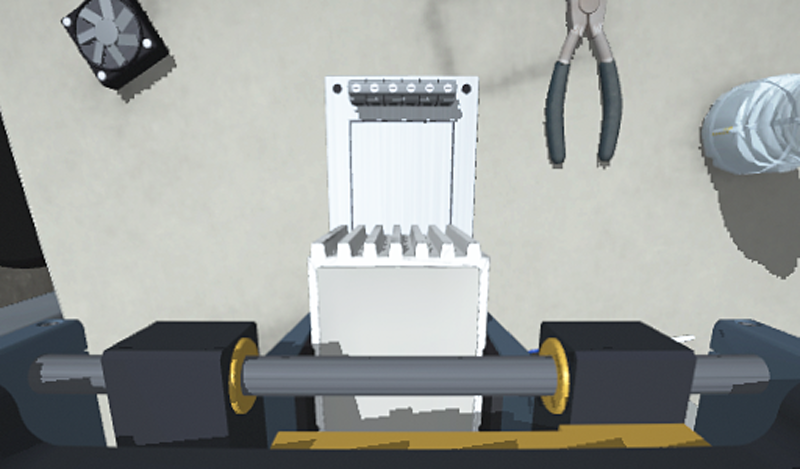

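View pics/w6z.png

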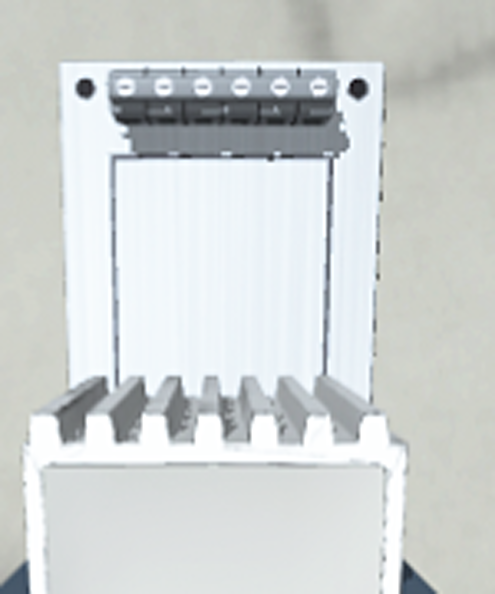

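```bash
python3 - <<'E'
from h import *
f=load('w6');k=lambda p:np.array(p)/3.3+[190,30]-.35
C,y,r,s=fitplate(f,k([(115,158),(332,158),(59,62),(384,62)]),[(-37.5,155.5),(37.5,155.5),(-55,186),(55,186)])
t=np.radians(y);R=np.array([[np.cos(t),-np.sin(t)],[np.sin(t),np.cos(t)]]);print(C,y,r,s,'bay',C+105*R[:,1])
L=onz(f,k([(115,158),(115,380)]),4);print('left line yaw',np.degrees(np.arctan2(L[0,1]-L[1,1],L[0,0]-L[1,0]))-90)
e=onz(f,k([(30,418),(386,418)]),201)[:,:2]
g=gp(f['state']);d=e.mean(0)-g[:2];print('end rel grasp',R.T@d, np.linalg.norm(e[1]-e[0]))
E
```

```text
[609.47516001 120.23415668] -7.143002004287528 0.6022648855517687 0.9961825274360323 bay [622.53151241 224.41924036]
left line yaw -8.686461036207163
grasp pt [612.8  163.31 177.01] rot [ 1.7977e+02  1.3000e-01 -7.3100e+00] untilt w [np.float64(0.0036), np.float64(-0.0027)] F [ 0.7  0.3 -3.6] w 55.7 t 14.9833
end rel grasp [-1.46448072 48.78426951] 51.486188908192155
```

>>> jog_arm(
  series=[
    [[5,32,0],[0.0036,-0.0027,0.001],0.4],
    [[8.7,60.4,-20],[0.0036,-0.0027,0.001],0.4],
    [[8.7,60.4,-60],[0.0036,-0.0027,0.001],0.4],
    [[8.7,60.4,-95],[0.0036,-0.0027,0.001],0.4],
    [[8.7,60.4,-114],[0.0036,-0.0027,0.001],0.4],
  ],
)

```text
time_s: 15.45
ee_pos: [620.1, 224.8, 231.3]
ee_rot: [179.8, 0.3, -7.1]
force: [-1.2, -0.7, -4.6]
gripper_width: 55.9
```

>>> jog_arm(
  series=[
    [[0,0,-4],[0,0,0],0.4],
    [[0,0,-8],[0,0,0],0.4],
    [[0,0,-8],[0,0,0],0.4],
    [[0,0,-8],[0,0,0],0.4],
    [[0,0,-8],[0,0,0],0.4],
  ],
)

```text
time_s: 15.87
ee_pos: [620.7, 225.0, 225.5]
ee_rot: [179.9, 0.1, -7.2]
force: [-1.0, 0.6, -3.5]
gripper_width: 55.9
```

```bash
python3 -c "
from h import *
gp()"
```

```text
grasp pt [620.46 224.88  53.5 ] rot [ 1.7994e+02  9.0000e-02 -7.1500e+00] untilt w [np.float64(0.0008), np.float64(-0.0016)] F [-1.   0.6 -3.5] w 55.9 t 15.8667
```

>>> jog_arm(
  series=[
    [[1.3,-0.6,-3],[0,-0.0016,-0.0018],0.4],
    [[1.3,-0.6,-5],[0,-0.0016,-0.0018],0.4],
    [[1.3,-0.6,-6.5],[0,-0.0016,-0.0018],0.4],
    [[1.3,-0.6,-6.5],[0,-0.0016,-0.0018],0.4],
    [[1.3,-0.6,-6.5],[0,-0.0016,-0.0018],0.4],
  ],
)

```text
time_s: 16.28
ee_pos: [622.0, 224.3, 218.9]
ee_rot: [179.9, 0.0, -7.3]
force: [-0.5, 0.8, -2.7]
gripper_width: 56.0
```

```bash
python3 -c "
from h import *
gp()"
```

```text
grasp pt [621.91 224.2   46.9 ] rot [ 1.7995e+02  2.0000e-02 -7.2600e+00] untilt w [np.float64(0.0009), np.float64(-0.0004)] F [-0.5  0.8 -2.7] w 56.0 t 16.2833
```

>>> jog_arm(
  series=[
    [[0,0,-0.5],[0,0,0],0.4],
    [[0,0,-1],[0,0,0],0.4],
    [[0,0,-1.6],[0,0,0],0.4],
    [[0,0,-1.8],[0,0,0],0.4],
    [[0,0,-1.8],[0,0,0],0.4],
  ],
)

```text
time_s: 16.7
ee_pos: [621.9, 224.3, 217.9]
ee_rot: [179.9, 0.0, -7.3]
force: [-1.8, -0.1, 4.2]
gripper_width: 56.0
```

```bash
python3 -c "
from h import *
gp()"
```

```text
grasp pt [621.91 224.2   45.85] rot [179.95   0.    -7.26] untilt w [np.float64(0.0009), np.float64(-0.0001)] F [-1.8 -0.1  4.2] w 56.0 t 16.7
```

>>> jog_arm(
  series=[
    [[0,0,0],[0,0,0],0.7],
    [[0,0,0],[0,0,0],0.8],
    [[0,0,0],[0,0,0],0.9],
    [[0,0,0],[0,0,0],1],
    [[0,0,0],[0,0,0],1],
  ],
)

```text
time_s: 17.12
ee_pos: [622.0, 224.4, 217.8]
ee_rot: [180.0, -0.0, -7.3]
force: [1.0, -0.1, 0.2]
gripper_width: 86.1
```

>>> jog_arm(
  series=[
    [[0,0,20],[0,0,0],1],
    [[0,0,55],[0,0,0],1],
    [[0,-5,90],[0,0,0],1],
    [[-4,-35,115],[0,0,0],1],
    [[-8,-64,132],[0,0,0],1],
  ],
)

```text
time_s: 17.53
ee_pos: [614.4, 160.7, 353.0]
ee_rot: [-179.9, -0.3, -7.1]
force: [1.0, -0.5, 0.3]
gripper_width: 91.6
```

>>> jog_arm(
  series=[
    [[0,0,0],[0,0,0],1],
    [[0,0,0],[0,0,0],1],
    [[0,0,0],[0,0,0],1],
    [[0,0,0],[0,0,0],1],
    [[0,0,0],[0,0,0],1],
  ],
)

```text
time_s: 17.95
ee_pos: [614.3, 161.6, 351.5]
ee_rot: [-180.0, -0.1, -7.1]
force: [-0.6, 0.8, -0.7]
gripper_width: 90.9
```

```bash
python3 - <<'E'
from h import *
f=grab('wrist','w7'); gp(f['state']);print(np.abs(f['state']['qvel']).max())
big('w7',180,30,330,210,3.3,'w7z')
E
```

```text
grasp pt [614.71 161.59 179.46] rot [-1.7998e+02 -1.5000e-01 -7.0600e+00] untilt w [np.float64(-0.0001), np.float64(0.0026)] F [-0.6  0.8 -0.7] w 90.9 t 17.95
0.2260383249976781
```

View pics/w7z.png

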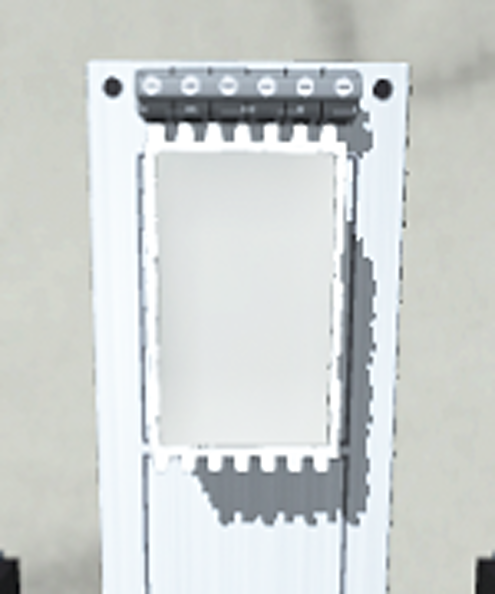

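```bash
python3 - <<'E'
from h import *
f=load('w7');k=lambda p:np.array(p)/3.3+[180,30]-.35
# plate: end corners, edges
C,y,r,s=fitplate(f,k([(89,62),(410,64),(141,155),(146,452)]),[(-55,186),(55,186),(-37.5,155.5),(-37.5,54.5)])
print(C,y,r,s)
C=np.array([608.8,121.05]);y=-7.25
t=np.radians(y);R=np.array([[np.cos(t),-np.sin(t)],[np.sin(t),np.cos(t)]])
L=lambda p,z:((onz(f,k(p),z)[:,:2]-C)@R).round(2)
print('plate pts',L([(89,62),(410,64),(141,155),(146,452),(351,155),(348,452)],4).tolist())
print('sides',L([(148,160),(152,440),(352,160),(341,440)],70).tolist())
print('ends',L([(155,124),(330,124),(165,470),(322,470)],70).tolist())
print('strip',L([(137,68),(362,68)],30).tolist())
E
```

```text
[609.21118202 119.58955916] -7.284488992068208 2.065700770257081 1.0109403335113896
plate pts [[-53.78, 185.19], [55.38, 185.07], [-36.71, 155.2], [-37.18, 51.0], [36.07, 155.51], [38.0, 51.25]]
sides [[-27.54, 144.04], [-27.97, 65.72], [29.0, 144.29], [28.05, 65.9]]
ends [[-25.44, 153.44], [22.68, 153.64], [-24.28, 56.69], [22.62, 56.84]]
strip [[-34.58, 177.17], [35.91, 177.5]]
```

```bash
python3 - <<'E'
from h import *
f=load('w1');s=load('scene0')
for z in (50,100,150,200,250,300):
    a=onz(f,(486.4,137.6),z);b=onz(f,(512,80),z);print(z,a.round(0),proj(s,a).round(0),b.round(0),proj(s,b).round(0))
big('scene0',220,20,380,180,4,'s0c')
E
```

```text
50 [[ 486. -222.   50.]] [[301. 138.]] [[ 575. -248.   50.]] [[283. 126.]]
100 [[ 489. -179.  100.]] [[296. 134.]] [[ 568. -201.  100.]] [[280. 124.]]
150 [[ 491. -135.  150.]] [[291. 131.]] [[ 560. -155.  150.]] [[276. 121.]]
200 [[493. -92. 200.]] [[285. 126.]] [[ 552. -109.  200.]] [[272. 118.]]
250 [[496. -48. 250.]] [[279. 122.]] [[544. -62. 250.]] [[268. 115.]]
300 [[498.  -5. 300.]] [[272. 117.]] [[536. -16. 300.]] [[263. 111.]]
```

View pics/s0c.png

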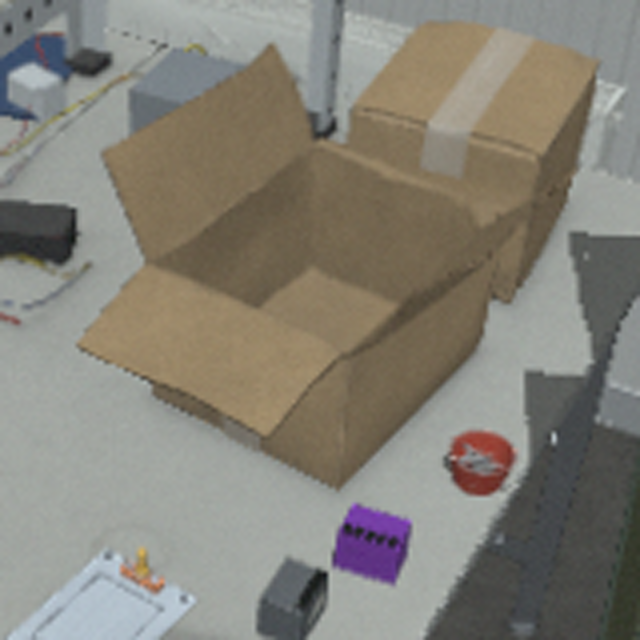

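>>> jog_arm(
  series=[
    [[-30,-25,5],[0,0,-0.12],1],
    [[-60,-50,10],[0,0,-0.24],1],
    [[-90,-75,10],[0,0,-0.36],1],
    [[-120,-100,10],[0,0,-0.48],1],
    [[-145,-125,10],[0,0,-0.6],1],
  ],
)

```text
time_s: 18.42
ee_pos: [467.3, 36.3, 360.8]
ee_rot: [179.9, -0.1, -41.7]
force: [-0.4, -0.3, 0.1]
gripper_width: 91.2
```

>>> jog_arm(
  series=[
    [[-20,-20,0],[0,0,-0.12],1],
    [[-40,-40,0],[0,0,-0.24],1],
    [[-60,-60,0],[0,0,-0.36],1],
    [[-80,-80,0],[0,0,-0.48],1],
    [[-94,-96,0],[0,0,-0.6],1],
  ],
)

```text
time_s: 18.83
ee_pos: [371.6, -60.2, 360.3]
ee_rot: [179.8, -0.0, -76.4]
force: [0.1, 0.2, -0.1]
gripper_width: 91.1
```

>>> jog_arm(
  series=[
    [[0,0,0],[0,0,-0.12],1],
    [[0,0,0],[0,0,-0.24],1],
    [[0,0,0],[0,0,-0.24],1],
    [[0,0,0],[0,0,-0.24],1],
    [[0,0,0],[0,0,-0.24],1],
  ],
)

```text
time_s: 19.25
ee_pos: [371.9, -59.9, 360.0]
ee_rot: [179.8, -0.0, -89.9]
force: [0.4, -0.5, -0.4]
gripper_width: 91.1
```

```bash
python3 - <<'E'
from h import *
f=grab('wrist','w8'); gp(f['state']);print(f['state']['ee_pos'],np.abs(f['state']['qvel']).max())
cv2.imwrite('pics/w8b.png',cv2.resize(cv2.imread('pics/w8.png')[:240],None,fx=1.5625,fy=1.5625,interpolation=cv2.INTER_CUBIC))
E
```

```text
grasp pt [371.31 -60.06 188.04] rot [ 1.798e+02 -4.000e-02 -8.992e+01] untilt w [np.float64(0.0007), np.float64(-0.0035)] F [ 0.4 -0.5 -0.4] w 91.1 t 19.25
[371.91356066 -59.93533037 360.04356611] 0.5713069692559434
```

View pics/w8b.png

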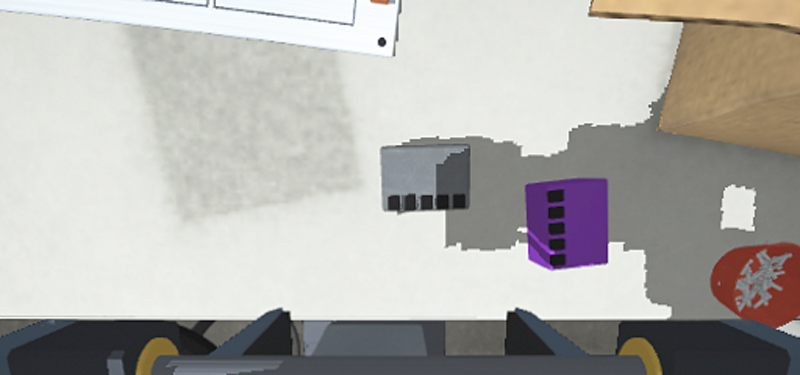

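```bash
python3 - <<'E'
from h import *
a=load('w1');b=load('w8');s=load('scene0')
def tri(obs):
    A=np.zeros((3,3));B=np.zeros(3)
    for f,uv in obs:
        C,D=ray(f,uv);d=D[0]/np.linalg.norm(D[0]);P=np.eye(3)-np.outer(d,d);A+=P;B+=P@C
    X=np.linalg.solve(A,B);return X,[ (proj(f,X)[0]-uv).round(1) for f,uv in obs]
print(tri([(a,(486.4,137.6)),(b,(377.6,8.3))]));print(tri([(s,(286.2,129.2)),(b,(377.6,8.3))]))
g=cv2.cvtColor(b['pixels'],cv2.COLOR_RGB2GRAY)
def w(p,z,s=1.5625,o=[0,0]):
    X=onz(b,np.array(p,float)/s+o,z);print(X[:,:2].round(1).tolist(),'c',X.mean(0).round(1));n=len(X);print([(np.degrees(np.arctan2(*(X[(i+1)%n]-X[i])[[1,0]])).round(1),np.linalg.norm(X[(i+1)%n]-X[i]).round(1)) for i in range(n)])
w([(381,147),(469,146),(469,209),(384,211)],48)
big('w8',230,80,420,180,4.2,'w8z')
E
```

```text
(array([ 495.73470068, -127.07726285,  166.78875964]), [array([ 5.7, -3.3]), array([-9.1,  9.4])])
(array([ 511.2078555 , -142.12484264,  142.0271961 ]), [array([0.3, 0.1]), array([ 0., -2.])])
[[462.8, -49.5], [463.7, -107.7], [422.6, -109.3], [421.1, -51.3]] c [442.6 -79.4  48. ]
[(np.float64(-89.2), np.float64(58.1)), (np.float64(-177.8), np.float64(41.1)), (np.float64(91.5), np.float64(58.0)), (np.float64(2.4), np.float64(41.8))]
```

View pics/w8z.png

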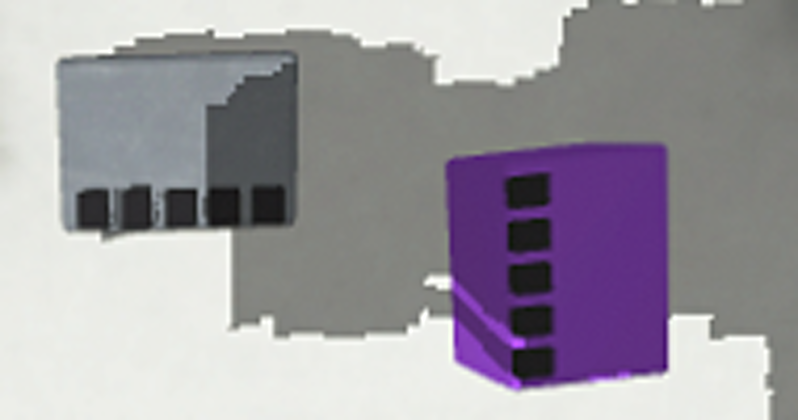

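>>> jog_arm(
  series=[
    [[5,0,0],[0,0,0.12],1],
    [[10,0,0],[0,0,0.24],1],
    [[15,0,0],[0,0,0.36],1],
    [[20,0,0],[0,0,0.48],1],
    [[25,0,0],[0,0,0.6],1],
  ],
)

```text
time_s: 19.72
ee_pos: [397.4, -59.6, 359.9]
ee_rot: [179.8, -0.0, -55.1]
force: [-0.4, 0.3, -0.0]
gripper_width: 91.7
```

>>> jog_arm(
  series=[
    [[5,0,-5],[0,0,0.12],1],
    [[10,0,-10],[0,0,0.24],1],
    [[15,-5,-15],[0,0,0.36],1],
    [[20,-5,-20],[0,0,0.48],1],
    [[25,-5,-25],[0,0,0.6],1],
  ],
)

```text
time_s: 20.13
ee_pos: [422.9, -64.5, 334.5]
ee_rot: [179.8, -0.0, -20.3]
force: [0.2, -0.1, 0.3]
gripper_width: 91.4
```

>>> jog_arm(
  series=[
    [[10,-5,-10],[0,0,0.12],1],
    [[20,-14,-30],[0,0,0.24],1],
    [[20,-14,-45],[0,0,0.36],1],
    [[20,-14,-45],[0,0,0.38],1],
    [[20,-14,-45],[0,0,0.38],1],
  ],
)

```text
time_s: 20.55
ee_pos: [442.9, -78.2, 288.9]
ee_rot: [179.8, 0.1, 1.5]
force: [0.3, -0.7, 0.1]
gripper_width: 91.2
```

```bash
python3 -c "
from h import *
gp()"
```

```text
grasp pt [442.47 -78.76 116.89] rot [1.7982e+02 1.4000e-01 1.4800e+00] untilt w [np.float64(0.0032), np.float64(-0.0023)] F [ 0.3 -0.7  0.1] w 91.2 t 20.55
```

>>> jog_arm(
  series=[
    [[0,-0.6,-25],[0,0,0],1],
    [[0,-0.6,-55],[0,0,0],1],
    [[0,-0.6,-80],[0,0,0],1],
    [[0,-0.6,-88],[0,0,0],1],
    [[0,-0.6,-88],[0,0,0],0.7],
  ],
  squeeze=20,
)

```text
time_s: 20.97
ee_pos: [442.6, -78.5, 200.2]
ee_rot: [179.9, 0.3, 1.4]
force: [0.6, 0.8, 0.2]
gripper_width: 87.1
```

>>> jog_arm(
  series=[
    [[0,0,0],[0,0,0],0.4],
    [[0,0,0],[0,0,0],0.3],
    [[0,0,0],[0,0,0],0.3],
    [[0,0,0],[0,0,0],0.3],
    [[0,0,0],[0,0,0],0.3],
  ],
)

```text
time_s: 21.38
ee_pos: [442.8, -78.6, 201.0]
ee_rot: [179.8, 0.2, 1.4]
force: [0.5, 0.4, -0.2]
gripper_width: 54.1
```

>>> jog_arm(
  series=[
    [[0,0,0],[0,0,0],0.2],
    [[0,0,0],[0,0,0],0.2],
    [[0,0,0],[0,0,0],0.2],
    [[0,0,0],[0,0,0],0.2],
    [[0,0,0],[0,0,0],0.2],
  ],
)

```text
time_s: 21.8
ee_pos: [443.1, -78.7, 201.6]
ee_rot: [179.8, 0.1, 1.4]
force: [-0.2, -0.4, 5.2]
gripper_width: 45.0
```

```bash
python3 -c "
from h import *
gp()"
```

```text
grasp pt [442.75 -79.19  29.57] rot [1.7982e+02 1.2000e-01 1.4200e+00] untilt w [np.float64(0.0031), np.float64(-0.0021)] F [-0.2 -0.4  5.2] w 45.0 t 21.8
```

>>> jog_arm(
  series=[
    [[0,0,10],[0,0,0],0.2],
    [[0,0,40],[0,0,0],0.2],
    [[0,0,75],[0,0,0],0.2],
    [[5,10,110],[0,0,-0.03],0.2],
    [[20,35,130],[0,0,-0.06],0.2],
  ],
)

```text
time_s: 22.22
ee_pos: [462.3, -44.8, 334.5]
ee_rot: [179.7, 0.0, -2.3]
force: [1.4, -0.8, -1.5]
gripper_width: 44.8
```

>>> jog_arm(
  series=[
    [[25,28,0],[0,0,-0.03],0.2],
    [[50,56,0],[0,0,-0.06],0.2],
    [[75,84,0],[0,0,-0.091],0.2],
    [[100,112,0],[0,0,-0.091],0.2],
    [[125,140,0],[0,0,-0.091],0.2],
  ],
)

```text
time_s: 22.63
ee_pos: [587.9, 96.7, 333.7]
ee_rot: [179.7, 0.1, -7.5]
force: [0.7, -0.3, -0.9]
gripper_width: 44.8
```

>>> jog_arm(
  series=[
    [[10,15,0],[0,0,0],0.2],
    [[20,25,-5],[0,0,0],0.2],
    [[20,25,-20],[0,0,0],0.2],
    [[20,25,-20],[0,0,0],0.2],
    [[20,25,-20],[0,0,0],0.2],
  ],
)

```text
time_s: 23.05
ee_pos: [607.2, 121.2, 312.1]
ee_rot: [179.6, 0.4, -7.5]
force: [0.5, 0.4, -1.8]
gripper_width: 44.8
```

```bash
python3 -c "
from h import *
gp()"
```

```text
grasp pt [605.93 120.11 140.11] rot [179.59   0.36  -7.5 ] untilt w [np.float64(0.0062), np.float64(-0.0071)] F [ 0.5  0.4 -1.8] w 44.8 t 23.05
```

>>> jog_arm(
  series=[
    [[1.6,0,-20],[0.0062,-0.0071,0.0044],0.2],
    [[1.6,0,-50],[0.0062,-0.0071,0.0044],0.2],
    [[1.6,0,-75],[0.0062,-0.0071,0.0044],0.2],
    [[1.6,0,-92],[0.0062,-0.0071,0.0044],0.2],
    [[1.6,0,-92],[0.0062,-0.0071,0.0044],0.2],
  ],
)

```text
time_s: 23.47
ee_pos: [607.0, 120.0, 216.9]
ee_rot: [179.8, 0.4, -7.3]
force: [-0.1, 0.5, -1.7]
gripper_width: 44.8
```

>>> jog_arm(
  series=[
    [[0,0,-3],[0,0,0],0.2],
    [[0,0,-6],[0,0,0],0.2],
    [[0,0,-6],[0,0,0],0.2],
    [[0,0,-6],[0,0,0],0.2],
    [[0,0,-6],[0,0,0],0.2],
  ],
)

```text
time_s: 23.88
ee_pos: [607.4, 120.0, 212.1]
ee_rot: [179.9, 0.3, -7.3]
force: [-0.5, -0.2, -1.8]
gripper_width: 44.3
```

```bash
python3 -c "
from h import *
gp()"
```

```text
grasp pt [606.39 119.75  40.05] rot [179.89   0.32  -7.31] untilt w [np.float64(0.0013), np.float64(-0.0057)] F [-0.5 -0.2 -1.8] w 44.3 t 23.8833
```

>>> jog_arm(
  series=[
    [[1.5,1.2,-1],[0.0013,-0.0057,0.001],0.2],
    [[1.5,1.2,-2],[0.0013,-0.0057,0.001],0.2],
    [[1.5,1.2,-3],[0.0013,-0.0057,0.001],0.2],
    [[1.5,1.2,-4],[0.0013,-0.0057,0.001],0.2],
    [[1.5,1.2,-4],[0.0013,-0.0057,0.001],0.2],
  ],
)

```text
time_s: 24.3
ee_pos: [608.7, 121.2, 207.8]
ee_rot: [180.0, 0.0, -7.2]
force: [-0.0, 0.3, -1.8]
gripper_width: 44.8
```

```bash
python3 -c "
from h import *
gp()"
```

```text
grasp pt [608.64 121.16  35.77] rot [ 1.7999e+02  3.0000e-02 -7.2500e+00] untilt w [np.float64(0.0001), np.float64(-0.0006)] F [-0.   0.3 -1.8] w 44.8 t 24.3
```

Excellent pose. Set it down.

>>> jog_arm(
  series=[
    [[0,0,-0.7],[0,0,0],0.2],
    [[0,0,-1.4],[0,0,0],0.2],
    [[0,0,-2],[0,0,0],0.2],
    [[0,0,-2.6],[0,0,0],0.2],
    [[0,0,-2.6],[0,0,0],0.2],
  ],
)

```text
time_s: 24.72
ee_pos: [608.7, 121.2, 205.7]
ee_rot: [180.0, 0.0, -7.3]
force: [-0.7, -0.2, 2.9]
gripper_width: 45.0
```

```bash
python3 -c "
from h import *
gp()"
```

```text
grasp pt [608.56 121.19  33.67] rot [ 1.7999e+02  4.0000e-02 -7.2500e+00] untilt w [np.float64(0.0001), np.float64(-0.0006)] F [-0.7 -0.2  2.9] w 45.0 t 24.7167
```

>>> jog_arm(
  series=[
    [[0,0,0],[0,0,0],0.6],
    [[0,0,0],[0,0,0],0.7],
    [[0,0,0],[0,0,0],0.8],
    [[0,0,0],[0,0,0],0.9],
    [[0,0,0],[0,0,0],1],
  ],
)

```text
time_s: 25.13
ee_pos: [608.7, 121.2, 205.6]
ee_rot: [180.0, 0.0, -7.2]
force: [-0.0, 0.0, -0.9]
gripper_width: 75.1
```

>>> jog_arm(
  series=[
    [[0,0,20],[0,0,0],1],
    [[0,0,55],[0,0,0],1],
    [[0,0,95],[0,0,0],1],
    [[-4,-30,125],[0,0,0],1],
    [[-8,-64,150],[0,0,0],1],
  ],
)

```text
time_s: 25.55
ee_pos: [601.1, 59.4, 357.4]
ee_rot: [-179.9, -0.2, -7.0]
force: [0.2, -1.0, -1.1]
gripper_width: 91.3
```

>>> jog_arm(
  series=[
    [[-5,-40,20],[0,0,0],1],
    [[-8,-60,30],[0,0,0],1],
    [[-8,-60,30],[0,0,0],1],
    [[-8,-60,30],[0,0,0],1],
    [[-8,-60,30],[0,0,0],1],
  ],
)

```text
time_s: 25.97
ee_pos: [593.0, -0.3, 386.7]
ee_rot: [-179.9, -0.1, -7.1]
force: [-0.2, 0.2, -0.1]
gripper_width: 91.2
```

```bash
python3 - <<'E'
from h import *
f=grab('wrist','w9'); gp(f['state']);print(np.abs(f['state']['qvel']).max())
big('w9',180,0,330,200,3,'w9z')
E
```

```text
grasp pt [ 5.9333e+02 -6.0000e-02  2.1471e+02] rot [-1.7991e+02 -1.1000e-01 -7.0700e+00] untilt w [np.float64(-0.0013), np.float64(0.0021)] F [-0.2  0.2 -0.1] w 91.2 t 25.9667
1.1120483986278626
```

View pics/w9z.png

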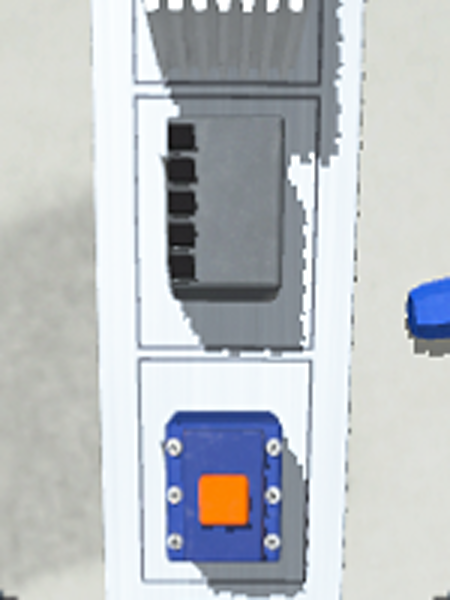

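```bash
python3 - <<'E'
from h import *
f=load('w9');k=lambda p:np.array(p)/3+[180,0]-.35
C,y,r,s=fitplate(f,k([(136,97),(318,99),(313,349),(140,346),(140,358),(312,360),(304,582),(144,579)]),[(-37.5,50.5),(37.5,50.5),(37.5,-50.5),(-37.5,-50.5),(-37.5,-54.5),(37.5,-54.5),(37.5,-155.5),(-37.5,-155.5)])
print(C,y,r,s)
t=np.radians(y);R=np.array([[np.cos(t),-np.sin(t)],[np.sin(t),np.cos(t)]])
L=lambda p,z:((onz(f,k(p),z)[:,:2]-C)@R)
a=L([(168,117),(284,119),(280,290),(171,288)],50);print('relay',a.round(1).tolist(),a.mean(0))
hsv=cv2.cvtColor(f['pixels'],cv2.COLOR_RGB2HSV)
o=cv2.inRange(hsv,(5,150,120),(20,255,255));o[:140]=0;o[180:]=0;o[:,290:]=0
c=max(cv2.findContours(o,0,1)[0],key=cv2.contourArea);c=cv2.convexHull(c)[:,0]
X=((onz(f,c+0.,79)[:,:2]-C)@R).astype(np.float32);print('plunger',cv2.minAreaRect(X))
b=L([(166,428),(282,428),(281,560),(168,560)],54);print('cont',b.round(1).tolist(),b.mean(0))
E
```

```text
[608.90798503 120.89945702] -7.491795841461945 1.0494178662242462 0.993772273895421
relay [[-21.6, 29.7], [20.1, 29.4], [19.9, -29.8], [-20.9, -29.4]] [-0.63166468 -0.03368107]
plunger ((-0.8106670379638672, -104.37196350097656), (17.26941680908203, 17.448551177978516), 0.4343598783016205)
cont [[-22.9, -81.1], [21.6, -80.7], [22.4, -132.8], [-22.5, -133.1]] [  -0.36015794 -106.90990977]
```

>>> jog_arm(
  series=[
    [[-15,36,-5],[0,0,0.1],1],
    [[-30,72,-10],[0,0,0.2],1],
    [[-45,108,-10],[0,0,0.3],1],
    [[-60,144,-10],[0,0,0.4],1],
    [[-75,180,-10],[0,0,0.473],1],
  ],
)

```text
time_s: 26.43
ee_pos: [516.7, 182.8, 375.0]
ee_rot: [-179.9, 0.1, 20.4]
force: [0.8, 1.4, 1.2]
gripper_width: 91.2
```

>>> jog_arm(
  series=[
    [[-15,36,-10],[0,0,0],1],
    [[-35,72,-20],[0,0,0],1],
    [[-52,100,-40],[0,0,0],1],
    [[-57,111,-48],[0,0,0],1],
    [[-57,111,-48],[0,0,0],1],
  ],
)

```text
time_s: 26.85
ee_pos: [457.3, 296.6, 323.9]
ee_rot: [-179.9, 0.4, 20.8]
force: [-0.9, 0.3, -0.2]
gripper_width: 90.7
```

>>> jog_arm(
  series=[
    [[0,0,0],[0,0,0],1],
    [[0,0,0],[0,0,0],1],
    [[0,0,0],[0,0,0],1],
    [[0,0,0],[0,0,0],1],
    [[0,0,0],[0,0,0],1],
  ],
)

```text
time_s: 27.27
ee_pos: [458.0, 295.7, 324.5]
ee_rot: [-179.9, 0.4, 20.7]
force: [-0.3, 0.3, -0.2]
gripper_width: 91.2
```

```bash
python3 - <<'E'
from h import *
f=grab('wrist','w10'); gp(f['state']);print(np.abs(f['state']['qvel']).max())
cv2.imwrite('pics/w10b.png',cv2.resize(cv2.imread('pics/w10.png')[:240],None,fx=1.5625,fy=1.5625,interpolation=cv2.INTER_CUBIC))
E
```

```text
grasp pt [456.94 295.55 152.54] rot [-179.93    0.36   20.66] untilt w [np.float64(0.0011), np.float64(-0.0063)] F [-0.3  0.3 -0.2] w 91.2 t 27.2667
0.20377172419200498
```

View pics/w10b.png

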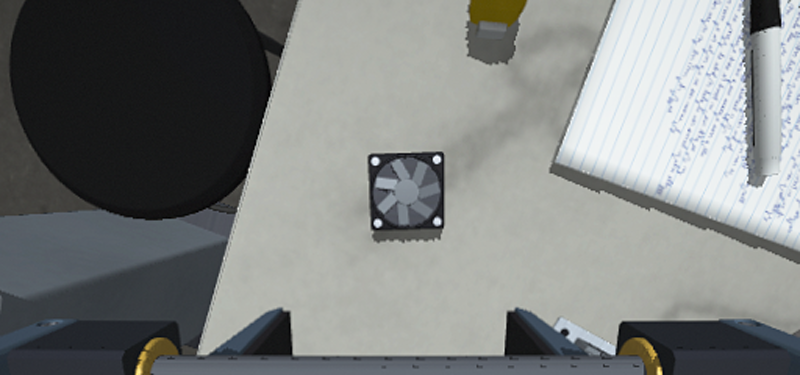

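```bash
python3 - <<'E'
from h import *
big('w10',225,85,300,160,7,'w10z')
f=load('w10');g=f['pixels'].max(2)
m=(g<75).astype(np.uint8)*255;m[:85]=0;m[160:]=0;m[:,:225]=0;m[:,300:]=0
m=cv2.morphologyEx(m,cv2.MORPH_CLOSE,np.ones((5,5)))
c=max(cv2.findContours(m,0,1)[0],key=cv2.contourArea);c=cv2.convexHull(c)[:,0]
print(cv2.minAreaRect(onz(f,c+0.,17.5)[:,:2].astype(np.float32)))
# screws
w=((f['pixels'].min(2)>185)).astype(np.uint8);w[:94]=0;w[150:]=0;w[:,:230]=0;w[:,288:]=0
n,l,st,ce=cv2.connectedComponentsWithStats(w);P=[];
for i in range(1,n):
    if st[i,4]>6 and st[i,4]<60:P.append(ce[i])
P=np.array(P);X=onz(f,P,17.5)[:,:2];print(P.round(1).tolist(),X.round(1).tolist(),X.mean(0),cv2.minAreaRect(X.astype(np.float32)))
E
```

```text
((437.77960205078125, 356.205078125), (48.535579681396484, 50.17448806762695), 22.284114837646484)
[[239.6, 102.9], [279.1, 101.7], [241.5, 142.3], [279.6, 141.4]] [[411.4, 367.5], [448.8, 382.8], [427.0, 330.6], [464.2, 345.7]] [437.84660992 356.6440595 ] ((437.81195068359375, 356.5806579589844), (40.574928283691406, 40.21818923950195), 22.31468391418457)
```

View pics/w10z.png

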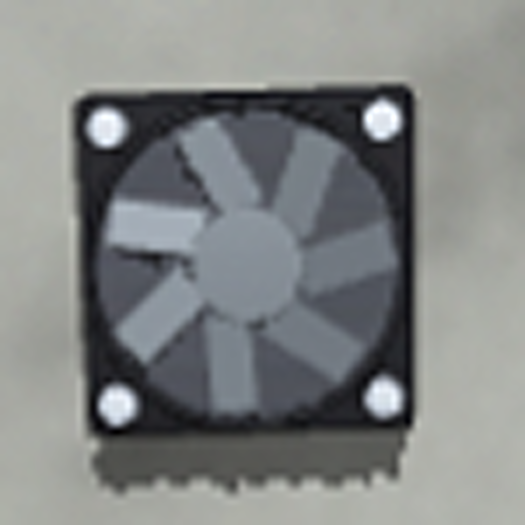

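>>> jog_arm(
  series=[
    [[-10,30,-25],[0.0011,-0.0063,0.0288],1],
    [[-20.2,60.7,-55],[0.0011,-0.0063,0.0288],1],
    [[-20.2,60.7,-85],[0.0011,-0.0063,0.0288],1],
    [[-20.2,60.7,-94],[0.0011,-0.0063,0.0288],1],
    [[-20.2,60.7,-94],[0.0011,-0.0063,0.0288],1],
  ],
)

```text
time_s: 27.73
ee_pos: [437.1, 355.7, 228.2]
ee_rot: [179.9, 0.3, 22.3]
force: [-0.4, -0.2, 0.3]
gripper_width: 91.5
```

```bash
python3 -c "
from h import *
gp()"
```

```text
grasp pt [436.27 354.95  56.17] rot [179.88   0.35  22.33] untilt w [np.float64(0.0042), np.float64(-0.0049)] F [-0.4 -0.2  0.3] w 91.5 t 27.7333
```

>>> jog_arm(
  series=[
    [[0.8,0.7,-12],[0.004,-0.006,0],1],
    [[0.8,0.7,-24],[0.004,-0.006,0],1],
    [[0.8,0.7,-32],[0.004,-0.006,0],1],
    [[0.8,0.7,-33],[0.004,-0.006,0],1],
    [[0.8,0.7,-33],[0.004,-0.006,0],1],
  ],
)

```text
time_s: 28.15
ee_pos: [438.5, 356.0, 196.0]
ee_rot: [180.0, -0.1, 22.3]
force: [0.8, 0.1, -0.1]
gripper_width: 91.3
```

```bash
python3 -c "
from h import *
gp()"
```

```text
grasp pt [438.84 356.06  24.  ] rot [ 1.7998e+02 -1.1000e-01  2.2280e+01] untilt w [np.float64(-0.0003), np.float64(0.0019)] F [ 0.8  0.1 -0.1] w 91.3 t 28.15
```

>>> jog_arm(
  series=[
    [[-0.5,0.2,-1],[0,0,0],0.7],
    [[-0.5,0.2,-1.5],[0,0,0],0.5],
    [[-0.5,0.2,-1.5],[0,0,0],0.4],
    [[-0.5,0.2,-1.5],[0,0,0],0.4],
    [[-0.5,0.2,-1.5],[0,0,0],0.4],
  ],
  squeeze=12,
)

```text
time_s: 28.57
ee_pos: [438.0, 356.3, 194.8]
ee_rot: [180.0, -0.1, 22.3]
force: [0.1, 0.2, 0.6]
gripper_width: 61.0
```

>>> jog_arm(
  series=[
    [[0,0,0],[0,0,0],0.3],
    [[0,0,0],[0,0,0],0.3],
    [[0,0,0],[0,0,0],0.3],
    [[0,0,0],[0,0,0],0.3],
    [[0,0,0],[0,0,0],0.3],
  ],
)

```text
time_s: 28.98
ee_pos: [438.1, 356.3, 194.9]
ee_rot: [180.0, -0.1, 22.3]
force: [0.2, 0.3, 2.1]
gripper_width: 50.0
```

```bash
python3 -c "
from h import *
gp()"
```

```text
grasp pt [438.48 356.46  22.93] rot [ 1.7999e+02 -1.5000e-01  2.2280e+01] untilt w [np.float64(-0.0008), np.float64(0.0024)] F [0.2 0.3 2.1] w 50.0 t 28.9833
```

>>> jog_arm(
  series=[
    [[0,0,10],[0,0,0],0.3],
    [[0,0,40],[0,0,0],0.3],
    [[0,0,75],[0,0,0],0.3],
    [[10,-5,110],[0,0,-0.1],0.3],
    [[35,-25,125],[0,0,-0.2],0.3],
  ],
)

```text
time_s: 29.4
ee_pos: [472.1, 333.3, 325.2]
ee_rot: [-179.8, -0.5, 10.8]
force: [0.9, 1.2, -0.8]
gripper_width: 49.4
```

>>> jog_arm(
  series=[
    [[28,-18,0],[0,0,-0.1],0.3],
    [[56,-38,0],[0,0,-0.2],0.3],
    [[84,-58,0],[0,0,-0.3],0.3],
    [[110,-78,0],[0,0,-0.316],0.3],
    [[135,-95,0],[0,0,-0.316],0.3],
  ],
)

```text
time_s: 29.82
ee_pos: [608.2, 236.7, 325.9]
ee_rot: [-179.8, -0.5, -7.4]
force: [-0.5, -0.3, -0.5]
gripper_width: 49.8
```

>>> jog_arm(
  series=[
    [[12,-10,0],[0,0,0],0.3],
    [[12,-10,-10],[0,0,0],0.3],
    [[12,-10,-20],[0,0,0],0.3],
    [[12,-10,-20],[0,0,0],0.3],
    [[12,-10,-20],[0,0,0],0.3],
  ],
)

```text
time_s: 30.23
ee_pos: [618.8, 227.6, 304.6]
ee_rot: [-179.8, -0.3, -7.3]
force: [-1.1, -0.2, -0.5]
gripper_width: 50.0
```

```bash
python3 -c "
from h import *
gp()"
```

```text
grasp pt [619.66 227.99 132.58] rot [-179.84   -0.28   -7.34] untilt w [np.float64(-0.0022), np.float64(0.0052)] F [-1.1 -0.2 -0.5] w 50.0 t 30.2333
```

>>> jog_arm(
  series=[
    [[3.3,-2.5,-10],[-0.0022,0.0045,0.0015],0.3],
    [[3.3,-2.5,-20],[-0.0022,0.0045,0.0015],0.3],
    [[3.3,-2.5,-28],[-0.0022,0.0045,0.0015],0.3],
    [[3.3,-2.5,-30],[-0.0022,0.0045,0.0015],0.3],
    [[3.3,-2.5,-30],[-0.0022,0.0045,0.0015],0.3],
  ],
)

```text
time_s: 30.65
ee_pos: [621.6, 225.2, 273.2]
ee_rot: [179.9, 0.1, -7.2]
force: [1.2, 0.5, -0.9]
gripper_width: 50.1
```

```bash
python3 -c "
from h import *
gp()"
```

```text
grasp pt [621.33 225.06 101.15] rot [ 1.7994e+02  9.0000e-02 -7.2300e+00] untilt w [np.float64(0.0008), np.float64(-0.0018)] F [ 1.2  0.5 -0.9] w 50.1 t 30.65
```

>>> jog_arm(
  series=[
    [[0.5,0,-2],[0,-0.0018,0],0.3],
    [[0.5,0,-4],[0,-0.0018,0],0.3],
    [[0.5,0,-6],[0,-0.0018,0],0.3],
    [[0.5,0,-6.5],[0,-0.0018,0],0.3],
    [[0.5,0,-6.5],[0,-0.0018,0],0.3],
  ],
)

```text
time_s: 31.07
ee_pos: [622.1, 225.2, 266.6]
ee_rot: [180.0, -0.0, -7.2]
force: [0.2, 0.5, -2.3]
gripper_width: 50.1
```

```bash
python3 -c "
from h import *
gp()"
```

```text
grasp pt [622.09 225.03  94.6 ] rot [179.95  -0.    -7.24] untilt w [np.float64(0.0009), np.float64(-0.0)] F [ 0.2  0.5 -2.3] w 50.1 t 31.0667
```

>>> jog_arm(
  series=[
    [[0,0,-0.5],[0,0,0],0.3],
    [[0,0,-1],[0,0,0],0.3],
    [[0,0,-1.5],[0,0,0],0.3],
    [[0,0,-2],[0,0,0],0.3],
    [[0,0,-2.2],[0,0,0],0.3],
  ],
)

```text
time_s: 31.48
ee_pos: [622.1, 225.2, 265.0]
ee_rot: [180.0, -0.0, -7.2]
force: [-1.7, -0.5, 3.1]
gripper_width: 49.9
```

```bash
python3 -c "
from h import *
gp()"
```

```text
grasp pt [622.2  225.04  92.98] rot [ 1.7996e+02 -3.0000e-02 -7.2400e+00] untilt w [np.float64(0.0007), np.float64(0.0004)] F [-1.7 -0.5  3.1] w 49.9 t 31.4833
```

>>> jog_arm(
  series=[
    [[0,0,0],[0,0,0],0.6],
    [[0,0,0],[0,0,0],0.7],
    [[0,0,0],[0,0,0],0.8],
    [[0,0,0],[0,0,0],0.9],
    [[0,0,0],[0,0,0],1],
  ],
)

```text
time_s: 31.9
ee_pos: [622.1, 225.2, 264.9]
ee_rot: [180.0, -0.0, -7.2]
force: [-0.1, -0.4, -0.9]
gripper_width: 78.5
```

>>> jog_arm(
  series=[
    [[0,0,15],[0,0,0],1],
    [[0,0,45],[0,0,0],1],
    [[0,0,80],[0,0,0],1],
    [[-4,-30,100],[0,0,0],1],
    [[-8,-64,110],[0,0,0],1],
  ],
)

```text
time_s: 32.32
ee_pos: [614.6, 162.3, 378.5]
ee_rot: [-179.9, -0.4, -7.0]
force: [0.8, -0.9, 0.6]
gripper_width: 91.3
```

>>> jog_arm(
  series=[
    [[0,0,0],[0,0,0],1],
    [[0,0,0],[0,0,0],1],
    [[0,0,0],[0,0,0],1],
    [[0,0,0],[0,0,0],1],
    [[0,0,0],[0,0,0],1],
  ],
)

```text
time_s: 32.73
ee_pos: [614.5, 163.1, 377.3]
ee_rot: [-179.9, -0.3, -7.0]
force: [-0.0, 0.1, 0.1]
gripper_width: 91.3
```

```bash
python3 - <<'E'
from h import *
f=grab('wrist','w11'); gp(f['state']);print(np.abs(f['state']['qvel']).max())
big('w11',180,30,330,210,3.3,'w11z')
E
```

```text
grasp pt [615.4  163.29 205.34] rot [-179.91   -0.28   -6.99] untilt w [np.float64(-0.001), np.float64(0.005)] F [-0.   0.1  0.1] w 91.3 t 32.7333
0.18068536317976602
```

View pics/w11z.png

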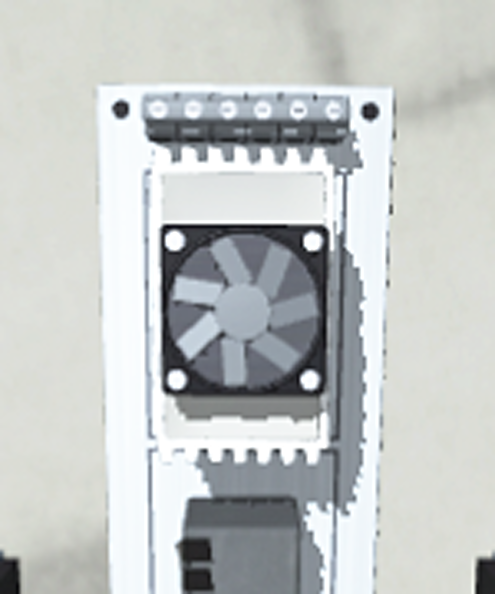

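```bash
python3 - <<'E'
from h import *
f=load('w11');k=lambda p:np.array(p)/3.3+[180,30]-.35
C=np.array([608.8,121.05]);t=np.radians(-7.25);R=np.array([[np.cos(t),-np.sin(t)],[np.sin(t),np.cos(t)]])
L=lambda p,z:((onz(f,k(p),z)[:,:2]-C)@R)
w=((f['pixels'].min(2)>200)).astype(np.uint8)
S=[]
for p in[(174,240),(313,241),(177,380),(310,380)]:
    u,v=np.round(k([p])[0]).astype(int);q=w[v-3:v+4,u-3:u+4];yy,xx=np.nonzero(q);S.append((xx.mean()+u-3,yy.mean()+v-3))
X=(onz(f,S,87.5)[:,:2]-C)@R;print('fan',X.round(1).tolist(),X.mean(0),cv2.minAreaRect(X.astype(np.float32)))
a=L([(163,227),(327,227),(323,394),(165,394)],87.5);print(a.round(1).tolist(),a.mean(0))
# drive
print('sides',L([(150,170),(155,435),(338,170),(331,435)],70).round(1).tolist())
e=L([(170,147),(320,147),(170,462),(315,462)],70);print('ends',e.round(1).tolist())
print('plate',L([(98,86),(393,88)],4).round(1).tolist())
E
```

```text
fan [[-20.7, 125.1], [19.5, 124.8], [-20.6, 84.5], [19.4, 84.7]] [ -0.62057884 104.75773768] ((-0.5842475891113281, 104.80169677734375), (40.18736267089844, 40.61458969116211), 0.12421511113643646)
[[-23.8, 128.7], [23.8, 129.0], [23.8, 80.6], [-23.9, 80.3]] [-1.36770622e-02  1.04654991e+02]
sides [[-29.0, 146.8], [-28.9, 65.3], [28.4, 147.1], [28.3, 65.5]]
ends [[-22.8, 153.5], [22.7, 153.7], [-24.2, 56.4], [23.3, 56.6]]
plate [[-54.2, 185.1], [54.6, 185.1]]
```

>>> jog_arm(
  series=[
    [[-10,-10,30],[0,0,0],1],
    [[-30,-30,60],[0,0,0],1],
    [[-60,-50,80],[0,0,0],1],
    [[-90,-80,80],[0,0,0],1],
    [[-90,-80,80],[0,0,0],1],
  ],
)

```text
time_s: 33.2
ee_pos: [520.2, 80.7, 458.4]
ee_rot: [179.9, -0.2, -7.0]
force: [-1.1, -0.8, -1.7]
gripper_width: 91.4
```

```bash
python3 - <<'E'
from h import *
f=grab('scene','sF'); big('sF',120,110,360,320,3.1,'sFz');grab('side','dF')
E
```

```text
(no output)
```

View pics/sFz.png

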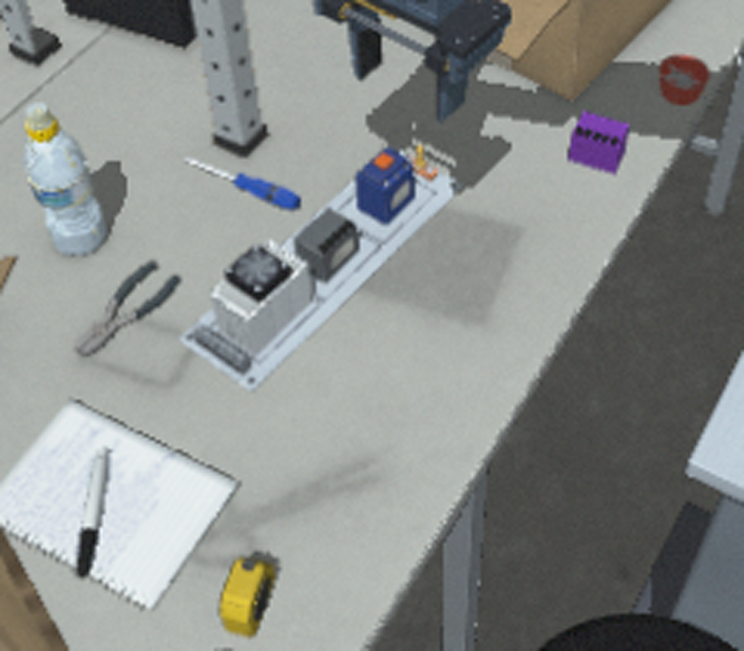

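The picture shows all four parts in place on the plate: contactor (385,185), relay (328,245), and drive with the fan on top (262,285). The tape measure, tub and purple block have not been touched, and the arm is clear.

```bash
python3 -c "
from h import *
print(env.job_done())"
```

```text
the job is handed in; nothing more can be done
None
```

I laid out the panel in the order asked and handed it in at about 33 s of the 96 s allowed. `job_done` gives no verdict.

- **Contactor:** it stands in the bay beside the earth stud. The first look showed it about 1.3 mm off sideways, so I regripped it and re-centred it. The last look put it about 0.4–0.8 mm off across the plate. Along the row the two readings disagreed, +0.6 mm from the plunger and −1.9 mm from the hand-read outline. I trusted the plunger.
- **Drive:** it stands in the bay beside the terminal strip with its long side along the row. It reads within about 0.5 mm of the bay centre both ways.
- **Relay:** the grey module, not the purple one, is in the middle bay, about 0.6 mm off.
- **Fan:** it lies hub up on the drive, within about 0.5 mm of the drive's centre and square to about 0.1°.

The plate edges and scribed lines themselves read up to about 1 mm apart between pictures, so these figures are no better than that. The plate measured −7.25° turned in most views; one view gave −7.5°.

Every part was lowered until the wrist force showed contact, then released. In the last scene picture, the tape measure, the tub and the purple block looked where they were at the start, by eye only. The arm was clear.

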